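# Load the egg cooker, fit its timer knob and start it

### The job

Get the egg cooker going: move every egg that stands in the wooden rack into the cooker's tray, one to a pocket, setting each down and letting it settle before you let go. The timer knob has come off: push it onto its keyed shaft, turning it slowly until it drops fully home on the panel, then turn it until its pointer stands at the red mark. With all the eggs in and the timer set, press the green start button right down and let go; leave the other things on the table as they are.

Things in the scene. Friction and masses are not known exactly. Their poses are not given: they have to be found in the camera images.
- cooker: Teal egg cooker, fixed, 160 (x) by 330 mm (y), upper face 60 mm above the table; origin: middle of the underside. Its -y end is a metal tray with 6 square egg pockets (2 along x, 3 along y, 72 mm apart), 42 mm wide, 14 mm deep, flat floor. Its +y end is the control panel with a bare upright shaft and, 81 mm behind it (+x), the green start button. Place and yaw (0.2 rad) vary.
- shaft_foot (a point): On the shaft's axis at panel level; axes as the cooker. Steel shaft 12 mm round, 22 mm tall, its top 5 mm tapering to 7 mm. A brass key, 5 mm wide, 11 mm tall from the panel, sticks out to 13 mm from the axis, towards the cooker's -x within 0.5 rad at the start (angle not reported). Shaft turns with 0.08 N m friction, from 1.0 rad anticlockwise to 2.3 rad clockwise of -x, and stays where left.
- knob: Loose black knob, upright on the table, 70 g; origin: centre of its underside. Round skirt 52 mm wide, 28 mm tall; on it a grip bar 46 mm long (x), 15 mm wide (y), 28 to 50 mm up, with a white pointer towards -x; at the start that faces the robot's side within 0.9 rad. Bore below: 14 mm wide, 24 mm deep, 7 mm keyway towards -x, so it fits only with the pointer over the key.
- knob_tip (a point): Tip of the knob's pointer, 30 mm from the knob's axis (its -x), 24 mm above its underside. With the key not in the keyway, the knob is held up 11 mm above the panel; when home its underside lies on the panel, and the knob then turns the shaft, with up to 0.1 rad of play.
- mark_point (a point): The point at the inner end of the red index mark on the dial, 30 mm from the shaft's axis, at the panel face; the pointer tip must stand over it. The mark lies 1.0 to 1.5 rad clockwise (seen from above) of the cooker's -x direction, and varies.
- start (a joint): Green start button, 22 mm across: 0 up, 0.006 m fully down; springs back; fully down takes 5 N.
- start_top (a point): Middle of the top of the start button (18 mm above its foot; 22 mm above the panel when up).
- cup0 (a point): Where the middle of an egg is when it sits in pocket 0 of the cooker: 26.5 mm above the pocket's floor, 12.5 mm above the tray's face; axes those of the cooker.
- cup1 (a point): Where the middle of an egg is when it sits in pocket 1 of the cooker: 26.5 mm above the pocket's floor, 12.5 mm above the tray's face; axes those of the cooker.
- cup2 (a point): Where the middle of an egg is when it sits in pocket 2 of the cooker: 26.5 mm above the pocket's floor, 12.5 mm above the tray's face; axes those of the cooker.
- cup3 (a point): Where the middle of an egg is when it sits in pocket 3 of the cooker: 26.5 mm above the pocket's floor, 12.5 mm above the tray's face; axes those of the cooker.
- cup4 (a point): Where the middle of an egg is when it sits in pocket 4 of the cooker: 26.5 mm above the pocket's floor, 12.5 mm above the tray's face; axes those of the cooker.
- cup5 (a point): Where the middle of an egg is when it sits in pocket 5 of the cooker: 26.5 mm above the pocket's floor, 12.5 mm above the tray's face; axes those of the cooker.
- egg0: Egg (present in some starts only), 44 mm thick, 54 mm tall, lower end slightly flat, 60 g, standing on end in the fixed wooden rack (160 by 220 mm, 22 mm tall, square pockets 42 mm wide and 14 mm deep, 72 mm apart, 3 by 2, turned up to 0.12 rad, long side along y), its middle 12.5 mm above the rack's upper face; origin at its middle, z along its length.
- egg1: Egg (present in some starts only), 44 mm thick, 54 mm tall, lower end slightly flat, 60 g, standing on end in the fixed wooden rack (160 by 220 mm, 22 mm tall, square pockets 42 mm wide and 14 mm deep, 72 mm apart, 3 by 2, turned up to 0.12 rad, long side along y), its middle 12.5 mm above the rack's upper face; origin at its middle, z along its length.
- egg2: Egg (present in some starts only), 44 mm thick, 54 mm tall, lower end slightly flat, 60 g, standing on end in the fixed wooden rack (160 by 220 mm, 22 mm tall, square pockets 42 mm wide and 14 mm deep, 72 mm apart, 3 by 2, turned up to 0.12 rad, long side along y), its middle 12.5 mm above the rack's upper face; origin at its middle, z along its length.
- egg3: Egg (present in some starts only), 44 mm thick, 54 mm tall, lower end slightly flat, 60 g, standing on end in the fixed wooden rack (160 by 220 mm, 22 mm tall, square pockets 42 mm wide and 14 mm deep, 72 mm apart, 3 by 2, turned up to 0.12 rad, long side along y), its middle 12.5 mm above the rack's upper face; origin at its middle, z along its length.
- egg4: Egg (present in some starts only), 44 mm thick, 54 mm tall, lower end slightly flat, 60 g, standing on end in the fixed wooden rack (160 by 220 mm, 22 mm tall, square pockets 42 mm wide and 14 mm deep, 72 mm apart, 3 by 2, turned up to 0.12 rad, long side along y), its middle 12.5 mm above the rack's upper face; origin at its middle, z along its length.
- salt: White salt shaker, 42 mm wide, 76 mm tall; not part of the job. Origin: centre of its underside.
- pepper: Dark wooden pepper mill, 48 mm wide, 125 mm tall; not part of the job. Origin: centre of its underside.
- mug: Blue mug, 80 mm wide, 90 mm tall; not part of the job. Origin: centre of its underside.
- can: Food can with an orange label, 66 mm wide, 100 mm tall; not part of the job. Origin: centre of its underside.
- jam: Amber jar with a red lid, 68 mm wide, 100 mm tall; not part of the job. Origin: centre of its underside.
- teaspoon: Steel spoon, 150 mm long; not part of the job. Origin: centre of its underside.
Mind the look-alikes: they are no part of the job. Leave any orange or turquoise look-alike of the egg0 alone.

How it is judged (in metres and radians):
On the way, in this order (a step that is already met when the one before it is completed fails the run):
1. the knob is fully home on the keyed shaft (z of knob in the frame of shaft_foot below 0.0035 m and horizontal distance between knob and shaft_foot below 0.004 m and angle between knob's own z axis and vertical below 0.12 rad), for 0.2 s.
2. the knob, home, is turned until its pointer is at the red mark (all of step 1 and horizontal distance between knob_tip and mark_point below 0.006 m), for 0.2 s.
3. with every egg in a pocket and the pointer at the mark, the start button is pressed (all of step 2 and (distance between egg0 and cup0 below 0.008 m or distance between egg0 and cup1 below 0.008 m or distance between egg0 and cup2 below 0.008 m or distance between egg0 and cup3 below 0.008 m or distance between egg0 and cup4 below 0.008 m or distance between egg0 and cup5 below 0.008 m) and (distance between egg1 and cup0 below 0.008 m or distance between egg1 and cup1 below 0.008 m or distance between egg1 and cup2 below 0.008 m or distance between egg1 and cup3 below 0.008 m or distance between egg1 and cup4 below 0.008 m or distance between egg1 and cup5 below 0.008 m) and (distance between egg2 and cup0 below 0.008 m or distance between egg2 and cup1 below 0.008 m or distance between egg2 and cup2 below 0.008 m or distance between egg2 and cup3 below 0.008 m or distance between egg2 and cup4 below 0.008 m or distance between egg2 and cup5 below 0.008 m) and (distance between egg3 and cup0 below 0.008 m or distance between egg3 and cup1 below 0.008 m or distance between egg3 and cup2 below 0.008 m or distance between egg3 and cup3 below 0.008 m or distance between egg3 and cup4 below 0.008 m or distance between egg3 and cup5 below 0.008 m) and (distance between egg4 and cup0 below 0.008 m or distance between egg4 and cup1 below 0.008 m or distance between egg4 and cup2 below 0.008 m or distance between egg4 and cup3 below 0.008 m or distance between egg4 and cup4 below 0.008 m or distance between egg4 and cup5 below 0.008 m) and value of joint start above 0.004 m), for 0.05 s.
At the end, for the whole second after the job is handed in: Every egg rests in a pocket of the cooker (middle within 8 mm of the pocket's point), the knob is home (underside within 3.5 mm of the panel, within 4 mm of the axis), its pointer tip within 6 mm (about 11 degrees) of the mark's point, and the start button is up again (all of step 2 and (distance between egg0 and cup0 below 0.008 m or distance between egg0 and cup1 below 0.008 m or distance between egg0 and cup2 below 0.008 m or distance between egg0 and cup3 below 0.008 m or distance between egg0 and cup4 below 0.008 m or distance between egg0 and cup5 below 0.008 m) and (distance between egg1 and cup0 below 0.008 m or distance between egg1 and cup1 below 0.008 m or distance between egg1 and cup2 below 0.008 m or distance between egg1 and cup3 below 0.008 m or distance between egg1 and cup4 below 0.008 m or distance between egg1 and cup5 below 0.008 m) and (distance between egg2 and cup0 below 0.008 m or distance between egg2 and cup1 below 0.008 m or distance between egg2 and cup2 below 0.008 m or distance between egg2 and cup3 below 0.008 m or distance between egg2 and cup4 below 0.008 m or distance between egg2 and cup5 below 0.008 m) and (distance between egg3 and cup0 below 0.008 m or distance between egg3 and cup1 below 0.008 m or distance between egg3 and cup2 below 0.008 m or distance between egg3 and cup3 below 0.008 m or distance between egg3 and cup4 below 0.008 m or distance between egg3 and cup5 below 0.008 m) and (distance between egg4 and cup0 below 0.008 m or distance between egg4 and cup1 below 0.008 m or distance between egg4 and cup2 below 0.008 m or distance between egg4 and cup3 below 0.008 m or distance between egg4 and cup4 below 0.008 m or distance between egg4 and cup5 below 0.008 m) and value of joint start below 0.002 m and linear speed of each of egg0, egg1, egg2, egg3, egg4, knob below 0.03 m/s); the robot touches nothing.
It fails at once if an egg is dropped (faster than 0.6 m/s with no finger on it, a fall of about 18 mm) ((linear speed of egg0 above 0.6 m/s and contact force between the fingers and egg0 below 0.01 N) or (linear speed of egg1 above 0.6 m/s and contact force between the fingers and egg1 below 0.01 N) or (linear speed of egg2 above 0.6 m/s and contact force between the fingers and egg2 below 0.01 N) or (linear speed of egg3 above 0.6 m/s and contact force between the fingers and egg3 below 0.01 N) or (linear speed of egg4 above 0.6 m/s and contact force between the fingers and egg4 below 0.01 N)).
It fails at once if a bystander is moved more than 40 mm (distance of any of salt, pepper, mug, can, jam, teaspoon from where it was at the start of the episode above 0.04 m).
Of egg0, egg1, egg2, egg3, egg4 only 3 to 5 are there at a start; the rules pass over those that are not, and their reading is None.
At some moment in a run one of knob may be knocked a few centimetres aside while the robot is not near it.
It also fails if it takes over 208 s, if anything falls off the work surface, if the arm or the gripper's body presses on something with over 40 N, if the wrist force passes 120 N, or if a joint passes its speed limit or range.

### The arm

A 7-joint arm with a two-finger parallel gripper is mounted at the origin on the work surface. World frame = base frame: x ahead of the robot, y to its left, z up, the work surface at z = 0. Lengths are in mm, angles in rad, forces in N, time in s.
With the tool pointing down it reaches from about 400 to 875 mm from the base axis. Payload 19.3 kg.
Tool frame: the origin (TCP) lies where the fingers leave the gripper's body, on its centre line; the fingertips stand 73 mm ahead of it and the grasp point (between the pads) lies 54 mm ahead of it; z points along the fingers, y is the line along which they close (so a half turn about z gives the same grasp; the last joint's range is limited). The gripper opens to 85 mm and grips with 20 to 120 N. Pads are 22 mm wide; open, the fingers measure 114 mm over their backs; the gripper's body (76 mm by 85 mm) begins 54 mm behind the grasp point. The pads swing forward as they close: fully open they stand 13 mm farther back than shut.
Start: joints at [-1.26, 0.521, -0.036, 1.599, 0.021, 1.021, -0.113], TCP at [232.308, 580.215, 303.891] pointing down, gripper open.
Joint ranges: [-2.91, 2.91], [-0.3, 2.13], [-1.5, 1.42], [0.17, 2.43], [-1.26, 4.41], [0.16, 1.93], [-2.52, 2.52]. Speed limits (rad/s): [1.89, 1.89, 2.39, 2.39, 3.01, 3.01, 3.01].

### API

Orientations are given as a unit quaternion [x, y, z, w].
In Python, from workcell import ctrl, vision, hand_in gives the robot as it stands.
- The arm moves only by the shell command python3 -m pendant 'ROWS'. ROWS is JSON, a list of rows, each an object with "slide": the shift along the tool's x, y, z in m, a list of three; "yaw": the turn about the tool's z in degrees; "hand": the opening, from -1 (shut) to 1 (fully open). A call has 1 to 12 rows; each row is the pose to reach, as a shift and turn from the pose commanded when the call began, along the tool's axes at that moment; what a row does not reach only later rows make up. A row lasts 1/10 s, in which the tool goes at most 50 mm and 8.59 degrees, less where a joint would pass 70% of its speed; a pose out of reach is approached as far as the arm can. A call with a gripper value outside its range is refused whole. The fingers move at their own pace and stop on an object; the grip force is fixed at half the most. Time passes only in rows, so rows that repeat a pose let the fingers close. It gives the time, the measured TCP pose, the force and the opening at its end, in the units of the state.
- ctrl.state(): the state, without advancing time (a new reading comes with each control period).
- vision.snapshot(name): name is "scene" or "top"; returns a dict with "img" (420x560x3 uint8, blue, green, red), "fx", "fy", "cx", "cy" (pixels), "extrinsics" (4x4, takes a point from camera to world coordinates). Camera axes: x right, y up, looking along -z (the intrinsics and any distortion apply to the point x, -y, -z); pixel columns grow to the right and rows downward; lengths in mm; the calibration is good to about 2 mm. A picture is of the moment at which its call begins. There is no depth.
- hand_in(): hands the job in, once; it reports no verdict.
The state is a dict: "time": time; "q": joint angles; "qvel": joint speeds; "joint_efforts": joint torques, N m; "tool_pos": TCP position; "ee_rot": TCP orientation; "wrist_force": force on the tool from outside, world axes, zero at the start; "ft_torque": the same for the moment, N m; "width": finger opening in mm.
Only numpy, scipy, OpenCV 4.12 (cv2) and the standard library are available. Lean on these libraries where they do the work, as an engineer would, in place of code of your own. Each camera call takes 0.05 s, during which the arm holds its last target. There are 200 camera calls.

## Working session

There is one attempt and no reset: what is moved stays moved. The work goes in short steps, Python scripts to look and compute and a shell command to move; the robot and the scene stay as the last step left them, time stands still between calls to the robot, and variables do not carry over. Pictures are saved under pics/ and viewed, on a budget of 14 in all, crops included, one or two more only if the job needs it, and the job is handed in when it is done.

```bash
mkdir -p pics; ls; python3 - <<'E'
from workcell import ctrl, vision
import cv2,pickle
s=ctrl.state();print(s['time'],s['tool_pos'],s['ee_rot'],s['width'])
for n in("scene","top"):
    d=vision.snapshot(n);cv2.imwrite(f'pics/{n}0.png',d['img']);print(n,{k:v for k,v in d.items() if k!='img'})
    pickle.dump(d,open(f'{n}0.pkl','wb'))
E
```

```text
pics
0.0 [232.24423185 579.97565432 303.33514976] [ 1.89266997e-01  9.81925498e-01 -5.63568108e-04 -5.77162603e-05] 85.25147028756336
scene {'fx': 485.3638644971122, 'fy': 485.3638644971122, 'cx': 280.2411478654129, 'cy': 211.58078405637238, 'extrinsics': array([[ 7.03418223e-01, -5.29812136e-01,  4.73816320e-01,
         1.10639748e+03],
       [ 7.10635331e-01,  5.10952399e-01, -4.83658013e-01,
        -5.77943503e+02],
       [ 1.41502995e-02,  6.76924477e-01,  7.35916450e-01,
         9.48175093e+02],
       [ 0.00000000e+00,  0.00000000e+00,  0.00000000e+00,
         1.00000000e+00]])}
top {'fx': 488.0460656677259, 'fy': 488.0460656677259, 'cx': 277.51763811017787, 'cy': 207.83169384745239, 'extrinsics': array([[-2.95177907e-02,  9.85537729e-01, -1.66865469e-01,
         2.99309762e+02],
       [-9.99531451e-01, -3.04550791e-02, -3.06036559e-03,
         5.82936984e+00],
       [-8.09800682e-03,  1.66696949e-01,  9.85974923e-01,
         1.60590797e+03],
       [ 0.00000000e+00,  0.00000000e+00,  0.00000000e+00,
         1.00000000e+00]])}
```

```bash
python3 - <<'E'
import cv2
for n in("scene","top"):
    i=cv2.imread(f'pics/{n}0.png');cv2.imwrite(f'pics/{n}0b.png',cv2.resize(i,(800,600),interpolation=cv2.INTER_CUBIC))
E
```

```text
(no output)
```

View pics/top0b.png

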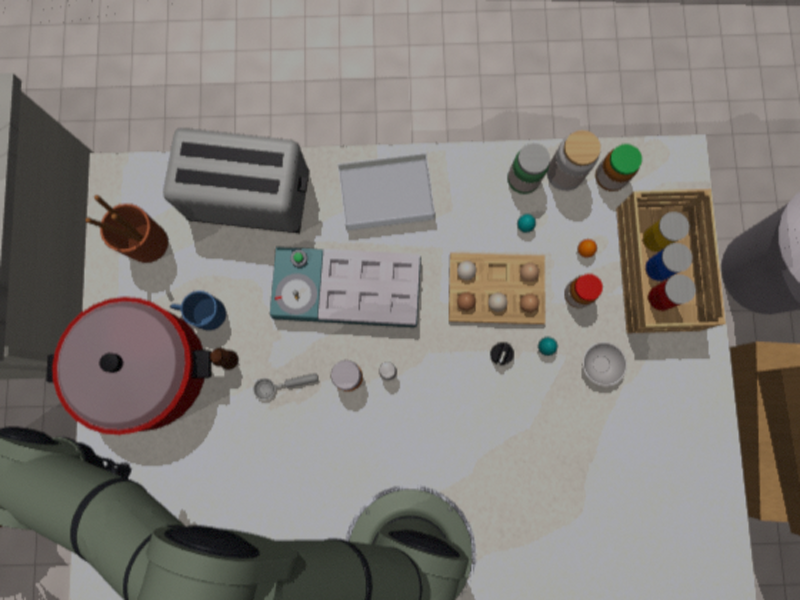

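View pics/scene0b.png

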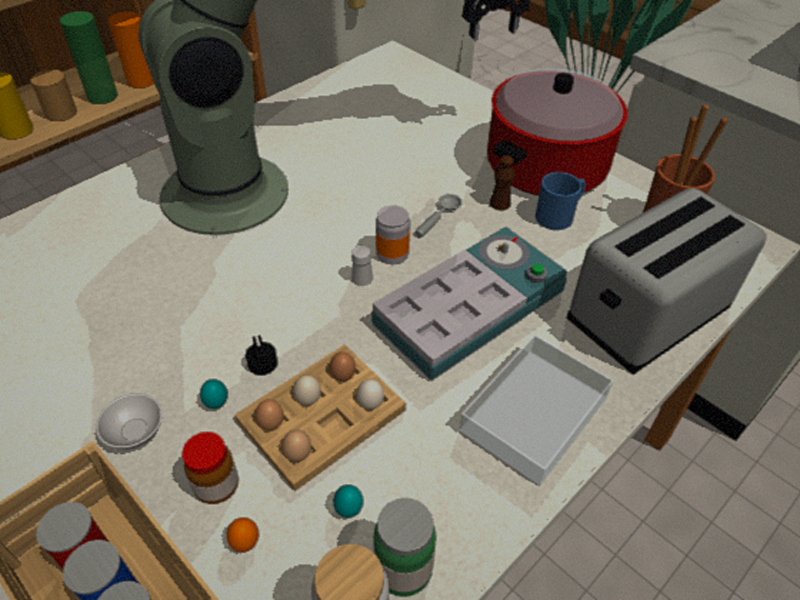

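Top view (800x600 pixels): five rack eggs are at (466,270), (529,271), (466,301), (498,301) and (529,302). The look-alikes to leave are turquoise at (527,223) and (548,346) and orange at (588,247). The knob is at (503,354); the black pot-lid knob at (110,362) is not it. The cooker's dial is at (296,294) and its button at (299,257). Close crops next to check the choice.

```bash
python3 - <<'E'
import cv2
i=cv2.imread('pics/top0.png')
def crop(x0,y0,w,h,k):return cv2.resize(i[y0:y0+h,x0:x0+w],None,fx=k,fy=k,interpolation=cv2.INTER_CUBIC)
import numpy as np
a=crop(185,165,115,65,6.9);b=crop(305,170,90,90,6.6)
cv2.imwrite('pics/cook.png',crop(185,165,115,70,6.9));cv2.imwrite('pics/rack.png',crop(305,170,90,90,6.6))
E
```

```text
(no output)
```

View pics/cook.png

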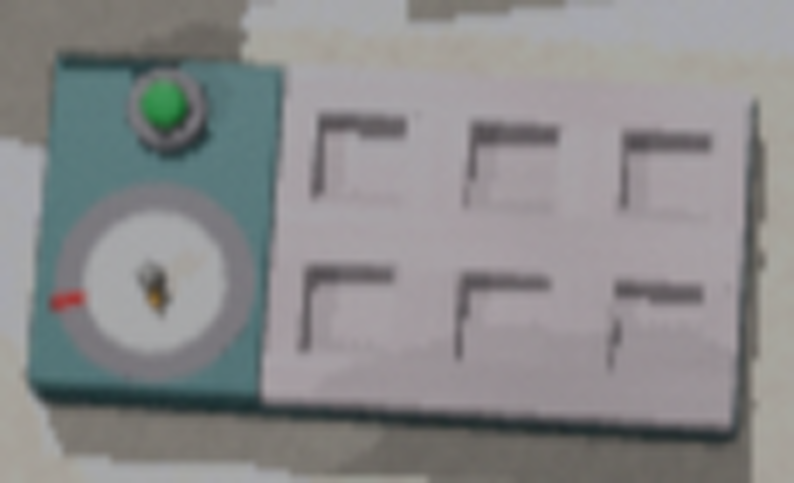

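View pics/rack.png

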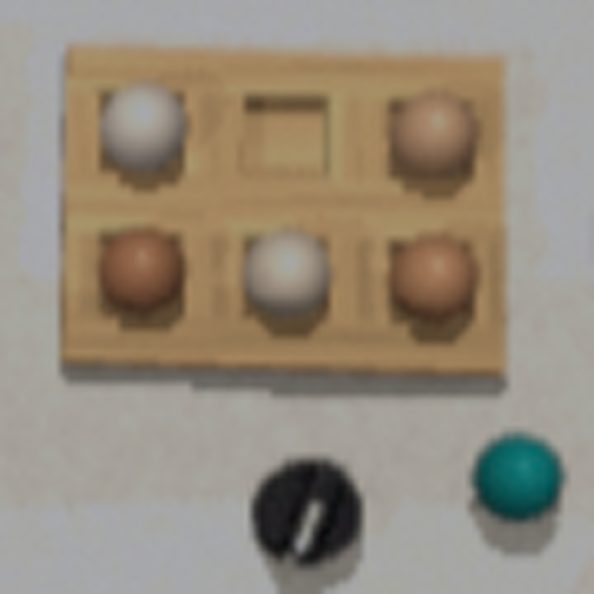

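Crop of the cooker: dial centre at crop (155,282), mark inner end at (84,298), and a brass key pointing down to about (157,305), towards the robot. Crop of the rack: five brown or white eggs and one empty pocket. The knob skirt is at (306,512) with its pointer towards (302,552), and the turquoise egg is separate. Now I'll fit the model and check it in the other view.

```bash
cat > h.py <<'E'
import numpy as np,cv2,pickle
from scipy.optimize import least_squares
def load(n):return pickle.load(open(n+'.pkl','rb'))
def proj(d,P):
    P=np.atleast_2d(P).astype(float);E=d['extrinsics'];c=(P-E[:3,3])@E[:3,:3]
    return np.c_[d['cx']+d['fx']*c[:,0]/-c[:,2],d['cy']+d['fy']*-c[:,1]/-c[:,2]]
def ray(d,uv,z):
    uv=np.atleast_2d(uv).astype(float);E=d['extrinsics']
    c=np.c_[(uv[:,0]-d['cx'])/d['fx'],-(uv[:,1]-d['cy'])/d['fy'],-np.ones(len(uv))]@E[:3,:3].T
    return E[:3,3]+c*((z-E[2,3])/c[:,2])[:,None]
def tri(ds,uvs):
    return least_squares(lambda p:np.concatenate([(proj(d,p)-u).ravel() for d,u in zip(ds,uvs)]),[500,0,30]).x
E
python3 - <<'E'
from h import *
T=load('top0');S=load('scene0')
C=lambda p:np.array(p)/6.9+[185,165]-0.5+.5/6.9
R=lambda p:np.array(p)/6.6+[305,170]-0.5+.5/6.6
cor=ray(T,C([[57,62],[757,97],[733,432],[30,388]]),60)[:,:2]
pk=ray(T,C([[360,160],[513,168],[666,177],[349,314],[502,321],[656,331]]),60)[:,:2]
dial,mk,bt=ray(T,C([[155,282]]),60)[0],ray(T,C([[84,298]]),60)[0],ray(T,C([[164,102]]),82)[0]
print('cor',cor.round(),'sides',[np.linalg.norm(cor[i]-cor[i-1]).round(1) for i in range(4)])
print('pk',pk.round(1),'dial',dial.round(1),'mark',mk.round(1),np.linalg.norm(mk-dial),'btn',bt.round(1),np.linalg.norm((bt-dial)[:2]))
d1=pk[0]-pk[2];d2=pk[:3].mean(0)-pk[3:].mean(0)
print('yaw',np.arctan2(-d1[0],d1[1]),np.arctan2(d2[1],d2[0]),np.arctan2(*(bt-dial)[[1,0]]),'sp',np.linalg.norm(d1)/2,np.linalg.norm(d2))
e=ray(T,R([[143,127],[434,133],[142,268],[287,275],[433,276]]),34.5);print('eggs',e.round(1))
k=ray(T,R([[306,512]]),28)[0];tp=ray(T,R([[302,552]]),24)[0];b=ray(T,R([[318,503]]),50)[0];print('knob',k.round(1),'tip',tp.round(1),b.round(1))
# scene overlay
i=S['img'].copy();i=cv2.resize(i,None,fx=3,fy=3,interpolation=cv2.INTER_CUBIC)
P=np.r_[np.c_[cor,[60]*4],np.c_[pk,[60]*6],[dial,mk,bt],e,[k,tp]]
for q in proj(S,P):cv2.circle(i,tuple(int(round(v)) for v in (q+.5)*3),3,(255,0,255),1)
i=i[440:1080,480:1240];cv2.imwrite('pics/ov.png',cv2.resize(i,None,fx=.93,fy=.93))
E
```

```text
cor [[683. 283.]
 [655. -47.]
 [497. -30.]
 [528. 296.]] sides [np.float64(155.5), np.float64(330.6), np.float64(159.1), np.float64(326.8)]
pk [[630.9 140.6]
 [624.8  68.9]
 [618.3  -2.6]
 [557.8 146.9]
 [552.3  75.7]
 [545.4   4.3]] dial [575.7 237.2  60. ] mark [569.2 270.4  60. ] 33.809116786365976 btn [656.5 229.3  82. ] 81.1429470764298
yaw -0.08782359894378675 -0.09111083806991561 -0.09791493924103388 sp 71.8995166496383 73.10860633598044
eggs [[ 623.6 -151.1   34.5]
 [ 616.1 -295.5   34.5]
 [ 552.6 -147.4   34.5]
 [ 546.9 -218.7   34.5]
 [ 544.2 -290.6   34.5]]
knob [ 430.2 -222.6   28. ] tip [ 411.  -220.2   24. ] [ 432.6 -225.4   50. ]
```

View pics/ov.png

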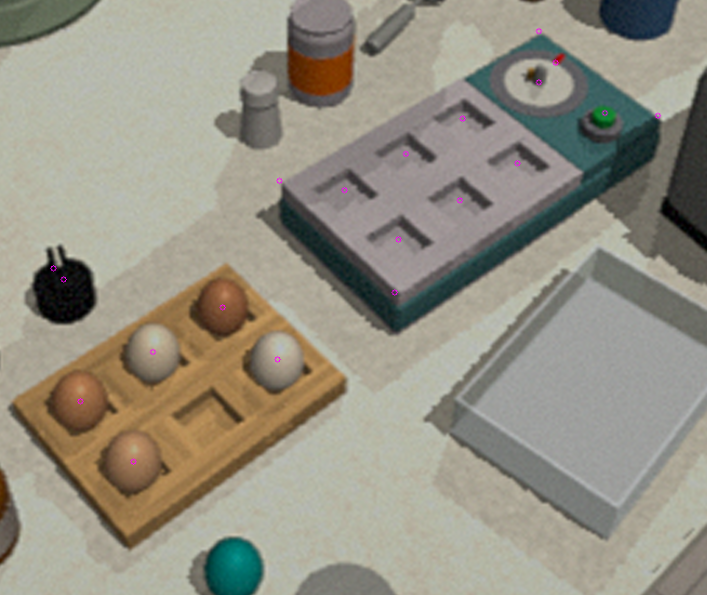

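The overlay matches to about 2 mm: the eggs and button are right on, and the pocket and dial points are within 1-2 px. Next I'll refine the knob's centre and pointer, then work out the first move.

```bash
cat >> h.py <<'E'
def go(x,y,ztcp,ang=None,off=(0,0,0)):
    """print slide (m, tool axes) and yaw (deg) to TCP target; ang = wanted world angle (deg) of tool y"""
    from workcell import ctrl
    from scipy.spatial.transform import Rotation as Ro
    s=ctrl.state();R=Ro.from_quat(s['ee_rot']).as_matrix();a=np.degrees(np.arctan2(R[1,1],R[0,1]))
    print('slide',((np.array([x,y,ztcp])-s['tool_pos']-off)@R/1000).round(4),'yaw',None if ang is None else round((a-ang+180)%360-180,2),'| ang now',a.round(2),'pos',s['tool_pos'].round(1),'t',s['time'],'F',s['wrist_force'].round(1),'w',s['width'].round(1))
def knob(d):
    u,v=proj(d,[430,-222,28])[0].astype(int);g=d['img'][v-16:v+17,u-16:u+17].max(2).astype(float)
    return g,u-16,v-16
E
python3 - <<'E'
from h import *
T=load('top0');g,u0,v0=knob(T)
m=g<75;n,l,st,c=cv2.connectedComponentsWithStats(m.astype(np.uint8));j=1+np.argmax(st[1:,4]);mm=(l==j).astype(np.uint8)
cn=cv2.findContours(mm,cv2.RETR_EXTERNAL,cv2.CHAIN_APPROX_NONE)[0][0]
(cx,cy),r=cv2.minEnclosingCircle(cn);h=cv2.convexHull(cn);print('circle',cx+u0,cy+v0,r,'hullrect',cv2.minAreaRect(h),st[j])
M=cv2.moments(h);print('hull c',M['m10']/M['m00']+u0,M['m01']/M['m00']+v0)
hm=cv2.fillPoly(np.zeros_like(mm),[h],1);er=cv2.erode(hm,np.ones((3,3),np.uint8));w=(er>0)&(g>95)
p=np.argwhere(w)[:,::-1].astype(float)+[u0,v0];P=ray(T,p,50)[:,:2];ev,E=np.linalg.eigh(np.cov(P.T));d=E[:,1]*-np.sign(E[0,1]);print('white',len(p),P.mean(0),'dir',d,'yaw',np.arctan2(-d[1],-d[0]))
print('centre28',ray(T,[[cx+u0,cy+v0]],28),ray(T,[[M['m10']/M['m00']+u0,M['m01']/M['m00']+v0]],28))
go(480,300,404,72)
E
```

```text
circle 350.96153831481934 247.42307662963867 8.163556098937988 hullrect ((17.000001907348633, 16.5), (14.310833930969238, 15.652474403381348), 63.43495178222656) [  9   9  17  16 179]
hull c 351.06413730803973 247.43179765130984
white 12 [ 420.39663369 -219.43446305] dir [-0.93833711  0.34572166] yaw -0.3530077566833886
centre28 [[ 429.35369811 -222.62079667   28.        ]] [[ 429.31553714 -222.95018973   28.        ]]Traceback (most recent call last):
  File "<stdin>", line 10, in <module>
  File "h.py", line 18, in go
    print('slide',((np.array([x,y,ztcp])-s['tool_pos']-off)@R/1000).round(4),'yaw',None if ang is None else round((a-ang+180)%360-180,2),'| ang now',a.round(2),'pos',s['tool_pos'].round(1),'t',s['time'],'F',s['wrist_force'].round(1),'w',s['width'].round(1))
                                                                                                                                                                                                                                             ^^^^^^^^^^^^^^^^
AttributeError: 'float' object has no attribute 'round'
```

```bash
sed -i "s/s\['width'\].round(1)/round(s['width'],1)/;s/a.round(2)/round(float(a),2)/" h.py; python3 -c "
from h import *
go(480,300,404,71);go(520,0,404,71);go(430,-223,250,71)"
```

```text
slide [-0.3341 -0.168  -0.1004] yaw -2.82 | ang now 68.18 pos [232.2 580.  303.4] t 0.1 F [-0.7  0.6  1.1] w 85.5
slide [-0.4827 -0.4316 -0.1001] yaw -2.82 | ang now 68.18 pos [232.2 580.  303.4] t 0.1 F [-0.7  0.6  1.1] w 85.5
slide [-0.482  -0.672   0.0541] yaw -2.82 | ang now 68.18 pos [232.2 580.  303.4] t 0.1 F [-0.7  0.6  1.1] w 85.5
```

```bash
python3 -m pendant '[{"slide":[0,0,-0.05],"yaw":0,"hand":1},{"slide":[0,0,-0.1],"yaw":0,"hand":1},{"slide":[-0.33,-0.168,-0.1],"yaw":0,"hand":1},{"slide":[-0.33,-0.168,-0.1],"yaw":0,"hand":1},{"slide":[-0.33,-0.168,-0.1],"yaw":0,"hand":1},{"slide":[-0.33,-0.168,-0.1],"yaw":0,"hand":1},{"slide":[-0.33,-0.168,-0.1],"yaw":0,"hand":1},{"slide":[-0.33,-0.168,-0.1],"yaw":-2.8,"hand":1},{"slide":[-0.33,-0.168,-0.1],"yaw":-2.8,"hand":1},{"slide":[-0.33,-0.168,-0.1],"yaw":-2.8,"hand":1}]'; python3 -c "
from h import *
go(520,0,404,71);go(440,-222,250,71)"
```

```text
time: 1.1
tool_pos: [478.9, 297.3, 403.8]
ee_rot: [0.168, 0.986, -0.001, 0.0]
wrist_force: [-0.5, 0.2, -0.6]
width: 85.6
slide [-0.137  -0.267   0.0003] yaw -0.3 | ang now 70.7 pos [478.9 297.3 403.8] t 1.1 F [-0.5  0.2 -0.6] w 85.6
slide [-0.1347 -0.5028  0.1546] yaw -0.3 | ang now 70.7 pos [478.9 297.3 403.8] t 1.1 F [-0.5  0.2 -0.6] w 85.6
```

```bash
python3 -m pendant '[{"slide":[-0.137,-0.267,0],"yaw":0,"hand":1},{"slide":[-0.137,-0.267,0],"yaw":0,"hand":1},{"slide":[-0.137,-0.267,0],"yaw":0,"hand":1},{"slide":[-0.137,-0.267,0],"yaw":0,"hand":1},{"slide":[-0.137,-0.267,0],"yaw":0,"hand":1},{"slide":[-0.137,-0.267,0],"yaw":0,"hand":1},{"slide":[-0.135,-0.503,0.155],"yaw":0,"hand":1},{"slide":[-0.135,-0.503,0.155],"yaw":0,"hand":1},{"slide":[-0.135,-0.503,0.155],"yaw":0,"hand":1},{"slide":[-0.135,-0.503,0.155],"yaw":0,"hand":1},{"slide":[-0.135,-0.503,0.155],"yaw":0,"hand":1},{"slide":[-0.135,-0.503,0.155],"yaw":0,"hand":1}]'; python3 - <<'E'
from h import *
from workcell import vision,ctrl
go(430,-223,94,71); print(ctrl.state()['q'].round(2))
d=vision.snapshot('scene');pickle.dump(d,open('s1.pkl','wb'))
c=d['img'][160:300,110:260];cv2.imwrite('pics/s1.png',cv2.resize(c,None,fx=4,fy=4,interpolation=cv2.INTER_CUBIC))
E
```

```text
time: 2.3
tool_pos: [438.0, -220.2, 247.3]
ee_rot: [0.166, 0.986, -0.0, -0.001]
wrist_force: [1.5, 0.5, 0.6]
width: 85.4
slide [ 0.0064 -0.0051  0.1533] yaw -0.13 | ang now 70.87 pos [ 438.  -220.2  247.3] t 2.3 F [1.5 0.5 0.6] w 85.4
[ 0.12  0.4   0.29  2.02 -0.16  0.75  1.75]
```

View pics/s1.png

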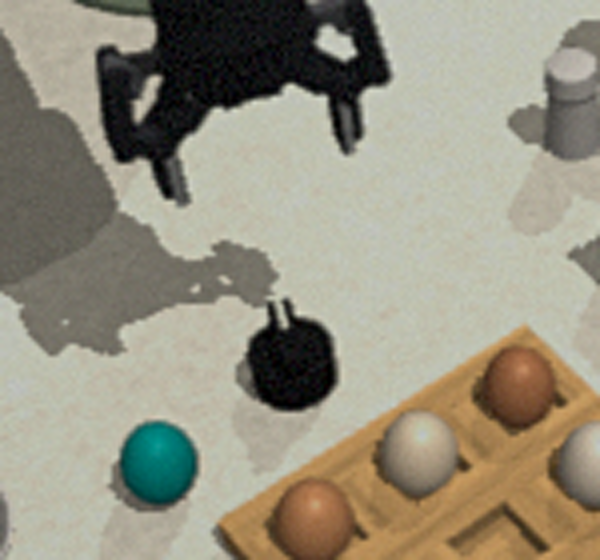

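```bash
python3 -m pendant '[{"slide":[0.0064,-0.005,0.05],"yaw":0,"hand":1},{"slide":[0.0064,-0.005,0.1],"yaw":0,"hand":1},{"slide":[0.0064,-0.005,0.13],"yaw":0,"hand":1},{"slide":[0.0064,-0.005,0.144],"yaw":0,"hand":1},{"slide":[0.0064,-0.005,0.144],"yaw":0,"hand":1},{"slide":[0.0064,-0.005,0.144],"yaw":0,"hand":-0.4},{"slide":[0.0064,-0.005,0.144],"yaw":0,"hand":-0.4},{"slide":[0.0064,-0.005,0.144],"yaw":0,"hand":-1},{"slide":[0.0064,-0.005,0.144],"yaw":0,"hand":-1},{"slide":[0.0064,-0.005,0.144],"yaw":0,"hand":-1},{"slide":[0.0064,-0.005,0.144],"yaw":0,"hand":-1},{"slide":[0.0064,-0.005,0.144],"yaw":0,"hand":-1}]'; python3 - <<'E'
from h import *
go(430,-223,250,71)
E
```

```text
time: 3.55
tool_pos: [432.4, -220.6, 105.2]
ee_rot: [0.165, 0.986, -0.0, 0.0]
wrist_force: [-1.0, 0.2, 6.8]
width: 13.5
slide [ 0.0014 -0.003  -0.1448] yaw -0.02 | ang now 70.98 pos [ 432.4 -220.6  105.2] t 3.55 F [-1.   0.2  6.8] w 13.5
```

Gripped: width 13.5 mm on the 15 mm bar. Next I'll lift, go over to the panel, and work out the key's angle.

```bash
python3 -m pendant '[{"slide":[0,0,-0.02],"yaw":0,"hand":-1},{"slide":[0,0,-0.07],"yaw":0,"hand":-1},{"slide":[0,0,-0.12],"yaw":0,"hand":-1},{"slide":[0,0,-0.15],"yaw":0,"hand":-1},{"slide":[0,0,-0.15],"yaw":0,"hand":-1}]'; python3 - <<'E'
from h import *
go(560,0,300,90);go(576,200,255,90)
for n in('top0','scene0'):
    d=load(n);u,v=proj(d,[575.7,237.2,65])[0].astype(int);im=d['img'][v-12:v+13,u-12:u+13].astype(float)
    br=im[...,2]-im[...,0];m=(br>35)&(im[...,1]>0.55*im[...,2]);p=np.argwhere(m)[:,::-1]+[u-12,v-12]
    if len(p):
        w=br[m];c=(p*w[:,None]).sum(0)/w.sum();print(n,len(p),c,'z71',ray(d,[c],68).round(1))
    print('axis px 60,71,82',proj(d,[[575.7,237.2,z] for z in(60,71,82)]).round(1).tolist())
    print(im[...,2].astype(int)[4:20,4:20] if n=='top0' else '')
    print(br.astype(int)[4:20,4:20])
E
```

```text
time: 4.05
tool_pos: [433.4, -221.1, 258.6]
ee_rot: [0.165, 0.986, -0.0, 0.003]
wrist_force: [-0.8, -0.5, -1.8]
width: 13.8
slide [-0.0479  0.2503 -0.041 ] yaw -19.03 | ang now 70.97 pos [ 433.4 -221.1  258.6] t 4.05 F [-0.8 -0.5 -1.8] w 13.8
slide [0.0025 0.4446 0.0038] yaw -19.03 | ang now 70.97 pos [ 433.4 -221.1  258.6] t 4.05 F [-0.8 -0.5 -1.8] w 13.8
top0 7 [198.73350923 207.68073879] z71 [[567.9 262.6  68. ]]
axis px 60,71,82 [[207.0, 205.5], [206.5, 204.9], [206.0, 204.3]]
[[122 122 126 140 153 159 165 166 166 166 166 165 166 161 155 146]
 [123 128 140 158 164 166 167 167 167 166 167 167 167 166 165 161]
 [125 140 158 166 165 167 168 166 166 167 166 166 167 165 167 166]
 [134 157 167 166 167 166 166 167 167 167 167 167 167 166 166 167]
 [150 164 166 167 166 166 167 166 166 166 167 167 166 166 165 166]
 [160 167 167 167 166 167 166 164 155 163 166 166 164 165 165 165]
 [164 166 166 167 166 167 164 151 136 133 149 164 164 165 165 164]
 [164 166 167 167 166 166 153 134 131 110 112 158 164 164 164 166]
 [166 166 167 167 167 165 156 117 115  86  81 147 163 166 164 167]
 [165 166 1
[... 1779 characters left out ...]
   3   4  12  13  17  16  14]
 [ 15  13  15  13  16  41  72  33   1   2   3  10  14  16  18  17]
 [ 18  18  13  10  13  36  53  24   2   3   4   8  15  16  19  18]
 [ 14  15  14  16   8  36  36   9   0   3   7   9  21  14  18  16]
 [ 16  16  15  10   8  10  19  10   5   5   5  10  15  14  14  15]
 [ 16  18  16  13  16  15  10   4   5   6   6   9  17  16  16  18]
 [ 16  15  16  17  15  14  15  12  12  10  12  14  15  15  18  14]
 [ 13  19  17  15  12  16  13  14  14  16  16  16  16  16  15  15]
 [ 17  15  14  14  16  16  13  15  14  13  17  21  14  15  19  17]
 [ 14  16  18  15  15  13  17  15  14  17  17  18  14  17  17  15]
 [ 13  16  16  13  17  15  17  15  15  12  15  19  15  16  16  17]]
```

```bash
python3 - <<'E'
from h import *
T=load('top0');S=load('scene0')
# dial ring centre in both views via ellipse fit on white disc, z=60
for d,n in((T,'top'),(S,'scene')):
    u,v=proj(d,[575.7,237.2,60])[0].astype(int);r=26;im=d['img'][v-r:v+r,u-r:u+r];k=8
    b=cv2.resize(im,None,fx=k,fy=k,interpolation=cv2.INTER_CUBIC);g=b.min(2)
    mx=np.percentile(g[r*k-60:r*k+60,r*k-60:r*k+60],90);m=(g>mx*.86).astype(np.uint8)
    nn,l,st,_=cv2.connectedComponentsWithStats(m);j=1+np.argmax(st[1:,4]);c=max(cv2.findContours((l==j).astype(np.uint8),cv2.RETR_EXTERNAL,cv2.CHAIN_APPROX_NONE)[0],key=len)
    e=cv2.fitEllipse(c);px=(np.array(e[0])+.5)/k-.5+[u-r,v-r]
    red=b[...,2].astype(int)-b[...,1]>60;pr=((np.argwhere(red)[:,::-1]+.5)/k-.5+[u-r,v-r])
    W=ray(d,[px],60)[0];print(n,px,np.array(e[1])/k,W.round(1))
    if len(pr):
        R=ray(d,pr,60)[:,:2]-W[:2];print(' mark n',len(R),'mean',R.mean(0).round(1),'cw from world -x',np.arctan2(R.mean(0)[1],-R.mean(0)[0]).round(3),'rmin/max',np.linalg.norm(R,axis=1).min().round(1),np.linalg.norm(R,axis=1).max().round(1))
    br={'top':[207.0,207.8],'scene':[350.0,172.2]}[n]
    for z in(65,68,71):
        B=ray(d,[br],z)[0]-W;print(' key z',z,B[:2].round(1),'cw ang',np.arctan2(B[1],-B[0]).round(3))
E
```

```text
top [185.61732817 209.52319717] [11.71084785 61.68981552] [564.6 306.2  60. ]
 mark n 428 mean [  4.1 -28.3] cw from world -x -1.715 rmin/max 22.0 35.3
 key z 65 [  2.6 -69.6] cw ang -1.609
 key z 68 [  2.1 -70. ] cw ang -1.601
 key z 71 [  1.6 -70.5] cw ang -1.593
scene [349.45494461 162.18228054] [29.28293419 56.12587738] [535.5 272.8  60. ]
 mark n 556 mean [33.2  4.8] cw from world -x 2.998 rmin/max 29.9 37.5
 key z 65 [ 30.1 -34.9] cw ang -2.284
 key z 68 [ 32.  -37.6] cw ang -2.275
 key z 71 [ 33.8 -40.4] cw ang -2.268
```

```bash
python3 - <<'E'
from h import *
T=load('top0');S=load('scene0')
for d,n in((T,'top'),(S,'scene')):
    u,v=proj(d,[575.7,237.2,60])[0].round().astype(int);r=26;im=d['img'][v-r:v+r,u-r:u+r];k=8
    b=cv2.resize(im,None,fx=k,fy=k,interpolation=cv2.INTER_CUBIC);g=b.min(2).astype(int)
    off={'top':(6,0),'scene':(0,6)}[n];sd=g[(r+off[1])*k,(r+off[0])*k]   # seed on white disc
    best=None
    for f in(.8,.84,.88):
        m=(g>sd*f).astype(np.uint8);nn,l,st,_=cv2.connectedComponentsWithStats(m);j=l[(r+off[1])*k,(r+off[0])*k]
        c=max(cv2.findContours((l==j).astype(np.uint8),cv2.RETR_EXTERNAL,cv2.CHAIN_APPROX_NONE)[0],key=len);c=cv2.convexHull(c)
        e=cv2.fitEllipse(c);px=(np.array(e[0])+.5)/k-.5+[u-r,v-r];W=ray(d,[px],60)[0];print(n,sd,f,px.round(2),(np.array(e[1])/k).round(1),W.round(1))
        if 18<e[1][0]/k<30 and best is None:best=W
    W=best if best is not None else W
    red=(b[...,2].astype(int)-b[...,1]>60);pr=((np.argwhere(red)[:,::-1]+.5)/k-.5+[u-r,v-r]);R=ray(d,pr,60)[:,:2]-W[:2];R=R[np.linalg.norm(R,axis=1)<60]
    print(' mark',len(R),R.mean(0).round(1),'cw',np.arctan2(R.mean(0)[1],-R.mean(0)[0]).round(3))
    br={'top':[207.0,207.8],'scene':[350.0,172.2]}[n]
    for z in(65,68,71):
        B=ray(d,[br],z)[0]-W;print(' key z',z,B[:2].round(1),'cw ang',np.arctan2(B[1],-B[0]).round(3))
E
```

```text
top 164 0.8 [206.98 205.36] [21.1 21.7] [576.  237.4  60. ]
top 164 0.84 [206.96 205.36] [20.6 21.2] [576.  237.4  60. ]
top 164 0.88 [206.96 205.37] [20.1 20.7] [576.  237.4  60. ]
 mark 428 [-7.3 40.5] cw 1.391
 key z 65 [-8.8 -0.8] cw ang -0.088
 key z 68 [-9.3 -1.2] cw ang -0.131
 key z 71 [-9.9 -1.7] cw ang -0.168
scene 147 0.8 [352.59 175.82] [17.4 25.4] [576.6 236.6  60. ]
scene 147 0.84 [352.59 175.81] [17.1 25.1] [576.6 236.6  60. ]
scene 147 0.88 [352.59 175.81] [16.9 24.8] [576.5 236.6  60. ]
 mark 556 [-7.8 41. ] cw 1.382
 key z 65 [-10.9   1.3] cw ang 0.123
 key z 68 [-9.1 -1.4] cw ang -0.156
 key z 71 [-7.2 -4.2] cw ang -0.527
```

```bash
python3 -c "
from h import *
go(576.2,237,230,110)"; 
```

```text
slide [0.0145 0.4797 0.0287] yaw -39.03 | ang now 70.97 pos [ 433.4 -221.1  258.6] t 4.05 F [-0.8 -0.5 -1.8] w 13.8
```

```bash
python3 -m pendant '[{"slide":[0.0145,0.48,0],"yaw":0,"hand":-1},{"slide":[0.0145,0.48,0],"yaw":0,"hand":-1},{"slide":[0.0145,0.48,0],"yaw":0,"hand":-1},{"slide":[0.0145,0.48,0],"yaw":-39,"hand":-1},{"slide":[0.0145,0.48,0],"yaw":-39,"hand":-1},{"slide":[0.0145,0.48,0],"yaw":-39,"hand":-1},{"slide":[0.0145,0.48,0],"yaw":-39,"hand":-1},{"slide":[0.0145,0.48,0],"yaw":-39,"hand":-1},{"slide":[0.0145,0.48,0.028],"yaw":-39,"hand":-1},{"slide":[0.0145,0.48,0.028],"yaw":-39,"hand":-1},{"slide":[0.0145,0.48,0.028],"yaw":-39,"hand":-1},{"slide":[0.0145,0.48,0.028],"yaw":-39,"hand":-1}]'; python3 - <<'E'
from h import *
from workcell import vision,ctrl
go(576.2,237,230,110);p=ctrl.state()['tool_pos']
a=[]
for n in('scene','top'):
    d=vision.snapshot(n);pickle.dump(d,open(n+'2.pkl','wb'))
    u,v=proj(d,[576,237,100])[0].astype(int);c=d['img'][v-40:v+40,u-40:u+40];c=cv2.resize(c,None,fx=5,fy=5,interpolation=cv2.INTER_CUBIC)
    zb=p[2]-105.2
    for q in proj(d,[[p[0],p[1],zb],[p[0],p[1],zb+28],[576.2,237,60],[576.2,237,82]]):cv2.circle(c,tuple(int(round(t)) for t in (q-[u-40,v-40]+.5)*5),2,(255,0,255),-1)
    a.append(c);print(n,u-40,v-40)
cv2.imwrite('pics/k2.png',np.hstack(a))
E
```

```text
time: 5.25
tool_pos: [574.4, 238.2, 225.4]
ee_rot: [-0.174, 0.985, -0.0, -0.001]
wrist_force: [0.1, -0.3, -0.8]
width: 13.7
slide [-0.0013 -0.0017 -0.0046] yaw 0.04 | ang now 110.04 pos [574.4 238.2 225.4] t 5.25 F [ 0.1 -0.3 -0.8] w 13.7
scene 314 124
top 165 163
```

View pics/k2.png

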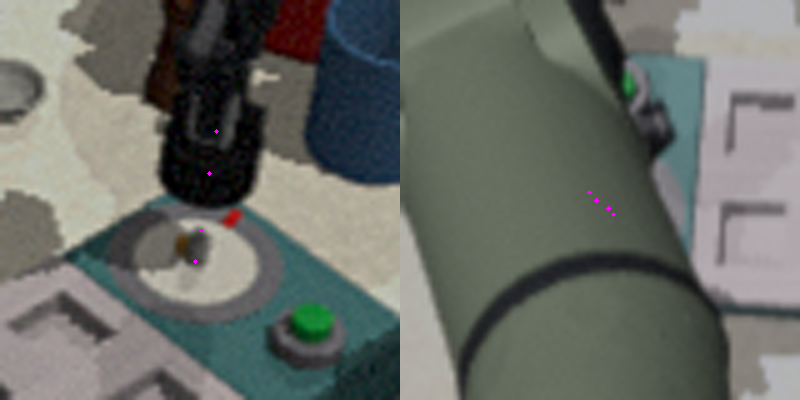

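Scene view: the knob hangs over the dial with its underside centre near crop (208,172), against a predicted (209,174). The shaft is at (198,262), its brass key at (183,243), and the mark's inner end at (225,225). The offset is about 1 mm, so I'll lower.

```bash
python3 -c "
from h import *
go(577.5,237,190,110)"; 
```

```text
slide [-0.0026 -0.0006  0.0366] yaw -0.09 | ang now 109.91 pos [574.9 236.8 226.6] t 5.35 F [-0.4 -0.7 -1.1] w 13.6
```

```bash
python3 -m pendant '[{"slide":[-0.0026,-0.0006,0.02],"yaw":0,"hand":-1},{"slide":[-0.0026,-0.0006,0.036],"yaw":0,"hand":-1},{"slide":[-0.0026,-0.0006,0.036],"yaw":0,"hand":-1},{"slide":[-0.0026,-0.0006,0.036],"yaw":0,"hand":-1}]'; python3 -m pendant '[{"slide":[0,0,0.004],"yaw":0,"hand":-1},{"slide":[0,0,0.007],"yaw":0,"hand":-1},{"slide":[0,0,0.007],"yaw":0,"hand":-1}]'; python3 -c "
from h import *
go(577.5,237,176,110)"
```

```text
time: 5.75
tool_pos: [577.8, 237.5, 191.5]
ee_rot: [-0.173, 0.985, -0.0, 0.0]
wrist_force: [0.2, -0.1, 0.1]
width: 13.5
time: 6.05
tool_pos: [577.5, 238.2, 183.9]
ee_rot: [-0.173, 0.985, -0.0, -0.0]
wrist_force: [0.2, -0.8, -1.3]
width: 14.1
slide [ 0.0004 -0.0011  0.0079] yaw -0.02 | ang now 109.98 pos [577.5 238.2 183.9] t 6.05 F [ 0.2 -0.8 -1.3] w 14.1
```

```bash
python3 -m pendant '[{"slide":[0,0,0.003],"yaw":0,"hand":-1},{"slide":[0,0,0.006],"yaw":0,"hand":-1},{"slide":[0,0,0.006],"yaw":0,"hand":-1}]'; python3 -m pendant '[{"slide":[0,0,0.002],"yaw":0,"hand":-1},{"slide":[0,0,0.003],"yaw":0,"hand":-1},{"slide":[0,0,0.003],"yaw":0,"hand":-1}]'
```

```text
time: 6.35
tool_pos: [577.4, 238.2, 177.4]
ee_rot: [-0.174, 0.985, -0.0, -0.0]
wrist_force: [-1.6, 0.2, -0.4]
width: 13.4
time: 6.65
tool_pos: [577.9, 238.4, 175.5]
ee_rot: [-0.173, 0.985, 0.0, 0.0]
wrist_force: [-2.0, -0.5, 10.0]
width: 13.5
```

```bash
python3 -m pendant '[{"slide":[0,0,0],"yaw":1.5,"hand":-1},{"slide":[0,0,0],"yaw":3,"hand":-1},{"slide":[0,0,0],"yaw":4.5,"hand":-1},{"slide":[0,0,0],"yaw":6,"hand":-1},{"slide":[0,0,0],"yaw":7.5,"hand":-1},{"slide":[0,0,0],"yaw":9,"hand":-1}]'; python3 -m pendant '[{"slide":[0,0,0],"yaw":1.5,"hand":-1},{"slide":[0,0,0],"yaw":3,"hand":-1},{"slide":[0,0,0],"yaw":3,"hand":-1}]'
```

```text
time: 7.25
tool_pos: [577.8, 237.9, 175.5]
ee_rot: [-0.095, 0.995, -0.0, 0.0]
wrist_force: [-2.5, -3.8, 9.8]
width: 13.5
time: 7.55
tool_pos: [577.8, 237.9, 175.5]
ee_rot: [-0.069, 0.998, -0.0, 0.0]
wrist_force: [-3.8, -3.5, 10.5]
width: 13.1
```

```bash
python3 -m pendant '[{"slide":[0,0,0],"yaw":1.5,"hand":-1},{"slide":[0,0,0],"yaw":3,"hand":-1},{"slide":[0,0,0],"yaw":4,"hand":-1},{"slide":[0,0,0],"yaw":4,"hand":-1}]'; python3 -m pendant '[{"slide":[0,0,0],"yaw":1.5,"hand":-1},{"slide":[0,0,0],"yaw":3,"hand":-1},{"slide":[0,0,0],"yaw":4,"hand":-1},{"slide":[0,0,0],"yaw":4,"hand":-1}]';python3 -m pendant '[{"slide":[0,0,0],"yaw":1.5,"hand":-1},{"slide":[0,0,0],"yaw":3,"hand":-1},{"slide":[0,0,0],"yaw":4,"hand":-1},{"slide":[0,0,0],"yaw":4,"hand":-1}]'
```

```text
time: 7.95
tool_pos: [577.7, 237.8, 175.5]
ee_rot: [-0.034, 0.999, -0.0, 0.0]
wrist_force: [-3.6, -3.2, 10.6]
width: 13.4
time: 8.35
tool_pos: [577.7, 237.6, 175.4]
ee_rot: [0.001, 1.0, -0.0, 0.0]
wrist_force: [-3.5, -4.4, 10.5]
width: 13.6
time: 8.75
tool_pos: [577.7, 237.5, 175.5]
ee_rot: [0.036, 0.999, -0.0, 0.0]
wrist_force: [-3.3, -4.9, 11.1]
width: 13.7
```

```bash
python3 -m pendant '[{"slide":[0.0004,-0.0004,-0.0006],"yaw":0,"hand":-1},{"slide":[0.0004,-0.0004,-0.0006],"yaw":0,"hand":-1}]'; python3 -c "
from workcell import ctrl;print(ctrl.state()['ft_torque'])"; python3 -m pendant '[{"slide":[0,0,0],"yaw":1.5,"hand":-1},{"slide":[0,0,0],"yaw":3,"hand":-1},{"slide":[0,0,0],"yaw":4,"hand":-1},{"slide":[0,0,0],"yaw":4,"hand":-1}]';python3 -c "
from workcell import ctrl;print(ctrl.state()['ft_torque'])"; python3 -m pendant '[{"slide":[0,0,0],"yaw":1.5,"hand":-1},{"slide":[0,0,0],"yaw":3,"hand":-1},{"slide":[0,0,0],"yaw":4,"hand":-1},{"slide":[0,0,0],"yaw":4,"hand":-1}]';python3 -c "
from workcell import ctrl;print(ctrl.state()['ft_torque'])"
```

```text
time: 8.95
tool_pos: [577.4, 237.5, 175.8]
ee_rot: [0.035, 0.999, -0.0, 0.0]
wrist_force: [-0.0, -2.9, 4.7]
width: 13.5
[-0.69456008  0.1508827   0.02785345]
time: 9.35
tool_pos: [577.3, 237.5, 175.6]
ee_rot: [0.071, 0.997, -0.0, 0.0]
wrist_force: [-0.3, -3.1, 4.9]
width: 13.5
[-0.7808171   0.23368964  0.05609848]
time: 9.75
tool_pos: [577.1, 238.2, 175.3]
ee_rot: [0.105, 0.994, 0.0, -0.0]
wrist_force: [-0.4, 0.4, -0.1]
width: 13.7
[-0.01195959  0.00256041  0.09647939]
```

```bash
python3 -m pendant '[{"slide":[0,0,0.002],"yaw":0,"hand":-1},{"slide":[0,0,0.004],"yaw":0,"hand":-1},{"slide":[0,0,0.004],"yaw":0,"hand":-1}]'; python3 -c "
from workcell import ctrl;print(ctrl.state()['ft_torque'])"
```

```text
time: 10.05
tool_pos: [577.1, 238.0, 171.1]
ee_rot: [0.105, 0.995, -0.0, -0.0]
wrist_force: [0.3, 0.7, -1.4]
width: 13.4
[ 0.16551938 -0.03216215 -0.02359073]
```

Dropped into the key. Now I'll seat it.

```bash
python3 -m pendant '[{"slide":[0,0,0.003],"yaw":0,"hand":-1},{"slide":[0,0,0.005],"yaw":0,"hand":-1},{"slide":[0,0,0.005],"yaw":0,"hand":-1}]'; python3 -m pendant '[{"slide":[0,0,0.001],"yaw":0,"hand":-1},{"slide":[0,0,0.002],"yaw":0,"hand":-1},{"slide":[0,0,0.002],"yaw":0,"hand":-1}]'; python3 -c "
from workcell import ctrl;print(ctrl.state()['ft_torque'])
from h import *
go(577,238,165,10.6)"
```

```text
time: 10.35
tool_pos: [577.1, 238.0, 166.2]
ee_rot: [0.105, 0.995, -0.0, -0.0]
wrist_force: [-0.0, 1.4, -1.3]
width: 13.1
time: 10.65
tool_pos: [577.2, 237.9, 165.2]
ee_rot: [0.105, 0.995, 0.0, 0.0]
wrist_force: [-5.3, 0.2, 12.5]
width: 13.3
[-0.07508502  0.94016343 -0.04040497]
slide [0.0002 0.     0.0002] yaw 67.38 | ang now 77.98 pos [577.2 237.9 165.2] t 10.65 F [-5.3  0.2 12.5] w 13.3
```

```bash
python3 -m pendant '[{"slide":[0,0,-0.0007],"yaw":5,"hand":-1},{"slide":[0,0,-0.0007],"yaw":11,"hand":-1},{"slide":[0,0,-0.0007],"yaw":17,"hand":-1},{"slide":[0,0,-0.0007],"yaw":23,"hand":-1},{"slide":[0,0,-0.0007],"yaw":29,"hand":-1},{"slide":[0,0,-0.0007],"yaw":35,"hand":-1},{"slide":[0,0,-0.0007],"yaw":41,"hand":-1},{"slide":[0,0,-0.0007],"yaw":47,"hand":-1},{"slide":[0,0,-0.0007],"yaw":53,"hand":-1},{"slide":[0,0,-0.0007],"yaw":59,"hand":-1},{"slide":[0,0,-0.0007],"yaw":64,"hand":-1},{"slide":[0,0,-0.0007],"yaw":67,"hand":-1}]';python3 -m pendant '[{"slide":[0,0,0.0004],"yaw":0.5,"hand":-1},{"slide":[0,0,0.0004],"yaw":0.5,"hand":-1},{"slide":[0,0,0.0004],"yaw":0.5,"hand":-1},{"slide":[0,0,0.0004],"yaw":0.5,"hand":-1}]'; python3 - <<'E'
from workcell import ctrl,vision;print(ctrl.state()['ft_torque'])
from h import *
go(577,238,165,10.6)
d=vision.snapshot('scene');c=d['img'][110:250,280:440];cv2.imwrite('pics/k3.png',cv2.resize(c,None,fx=4,fy=4,interpolation=cv2.INTER_CUBIC))
E
```

```text
time: 11.85
tool_pos: [576.7, 237.2, 165.3]
ee_rot: [0.638, 0.77, -0.001, -0.0]
wrist_force: [-5.2, -3.8, 7.0]
width: 13.1
time: 12.25
tool_pos: [576.7, 237.3, 165.2]
ee_rot: [0.64, 0.769, -0.001, -0.0]
wrist_force: [-7.1, -3.5, 13.8]
width: 13.5
[-0.99689721  1.61893566  0.09433201]
slide [0.0007 0.0004 0.0002] yaw -0.13 | ang now 10.47 pos [576.7 237.3 165.2] t 12.25 F [-7.1 -3.5 13.8] w 13.5
```

View pics/k3.png

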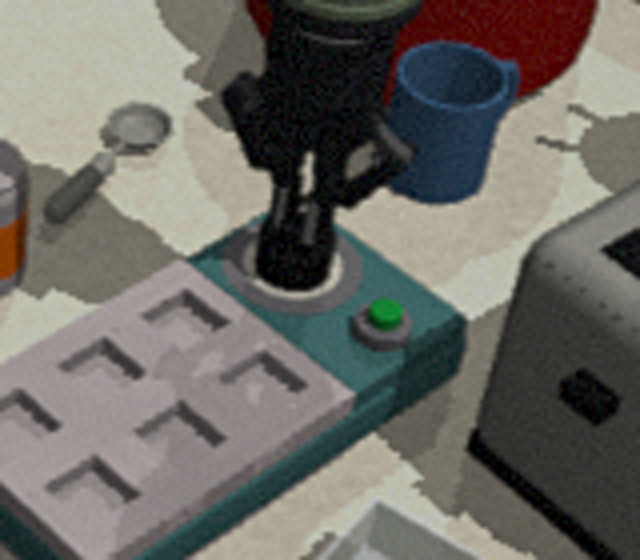

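Step 2 looks in place: the knob sits home with the skirt on the dial at about (295,265). I'll release, lift, and head for the first egg at (546.9,-218.7) with the fingers set diagonally (tool y about 41.5°).

```bash
python3 -m pendant '[{"slide":[0,0,-0.0008],"yaw":0,"hand":-1},{"slide":[0,0,-0.0008],"yaw":0,"hand":0},{"slide":[0,0,-0.0008],"yaw":0,"hand":0},{"slide":[0,0,-0.0008],"yaw":0,"hand":0},{"slide":[0,0,-0.0008],"yaw":0,"hand":0},{"slide":[0,0,-0.03],"yaw":0,"hand":0},{"slide":[0,0,-0.08],"yaw":0,"hand":1},{"slide":[0,0,-0.08],"yaw":0,"hand":1}]'; python3 -c "
from h import *
go(546.9,-150,240,41.5);go(546.9,-218.7,170,41.5);go(546.9,-218.7,96,41.5)"
```

```text
time: 13.1
tool_pos: [579.3, 238.0, 250.3]
ee_rot: [0.64, 0.769, 0.003, 0.002]
wrist_force: [0.2, 0.7, -0.7]
width: 70.4
slide [-0.3757 -0.1022  0.0089] yaw -31.06 | ang now 10.44 pos [579.3 238.  250.3] t 13.1 F [ 0.2  0.7 -0.7] w 70.4
slide [-0.4434 -0.1152  0.0786] yaw -31.06 | ang now 10.44 pos [579.3 238.  250.3] t 13.1 F [ 0.2  0.7 -0.7] w 70.4
slide [-0.4435 -0.1157  0.1526] yaw -31.06 | ang now 10.44 pos [579.3 238.  250.3] t 13.1 F [ 0.2  0.7 -0.7] w 70.4
```

```bash
python3 -m pendant '[{"slide":[-0.4434,-0.1152,0],"yaw":0,"hand":1},{"slide":[-0.4434,-0.1152,0],"yaw":-31,"hand":1},{"slide":[-0.4434,-0.1152,0],"yaw":-31,"hand":1},{"slide":[-0.4434,-0.1152,0],"yaw":-31,"hand":1},{"slide":[-0.4434,-0.1152,0],"yaw":-31,"hand":1},{"slide":[-0.4434,-0.1152,0],"yaw":-31,"hand":1},{"slide":[-0.4434,-0.1152,0],"yaw":-31,"hand":1},{"slide":[-0.4434,-0.1152,0],"yaw":-31,"hand":1},{"slide":[-0.4434,-0.1152,0.05],"yaw":-31,"hand":1},{"slide":[-0.4434,-0.1152,0.05],"yaw":-31,"hand":1},{"slide":[-0.4434,-0.1152,0.05],"yaw":-31,"hand":1},{"slide":[-0.4434,-0.1152,0.05],"yaw":-31,"hand":1}]'; python3 - <<'E'
from h import *
from workcell import vision
d=vision.snapshot('scene');pickle.dump(d,open('scene3.pkl','wb'))
a=cv2.resize(d['img'][130:230,290:410],(480,400),interpolation=cv2.INTER_CUBIC)
b=cv2.resize(d['img'][180:300,190:286],(320,400),interpolation=cv2.INTER_CUBIC)
cv2.imwrite('pics/k4.png',np.hstack([a,b]))
go(546.9,-218.7,96,41.5)
E
```

```text
time: 14.3
tool_pos: [544.5, -219.1, 194.7]
ee_rot: [0.411, 0.912, -0.0, -0.0]
wrist_force: [-0.0, 0.9, 0.9]
width: 85.7
slide [-0.0015  0.0012  0.0992] yaw 0.01 | ang now 41.51 pos [ 545.  -218.4  195.2] t 14.35 F [-0.8 -0.2  1.3] w 85.4
```

View pics/k4.png

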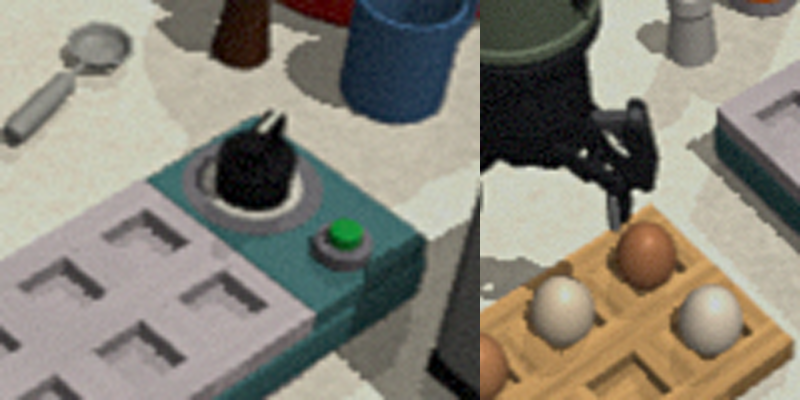

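The knob is home and upright at (257,175), with its white stripe pointing to the back right, hiding the mark. I'll check the angle from the top later. The gripper is over the middle white egg, so I'll descend.

```bash
python3 -m pendant '[{"slide":[-0.0015,0.0012,0.04],"yaw":0,"hand":1},{"slide":[-0.0015,0.0012,0.08],"yaw":0,"hand":1},{"slide":[-0.0015,0.0012,0.099],"yaw":0,"hand":1},{"slide":[-0.0015,0.0012,0.099],"yaw":0,"hand":1},{"slide":[-0.0015,0.0012,0.099],"yaw":0,"hand":-1},{"slide":[-0.0015,0.0012,0.099],"yaw":0,"hand":-1},{"slide":[-0.0015,0.0012,0.099],"yaw":0,"hand":-1},{"slide":[-0.0015,0.0012,0.099],"yaw":0,"hand":-1},{"slide":[-0.0015,0.0012,0.099],"yaw":0,"hand":-1},{"slide":[-0.0015,0.0012,0.099],"yaw":0,"hand":-1}]'; python3 -c "
from h import *
go(546.9,-218.7,240,41.5)"
```

```text
time: 15.35
tool_pos: [547.3, -219.5, 97.4]
ee_rot: [0.411, 0.912, 0.0, 0.001]
wrist_force: [-1.6, 1.5, 13.2]
width: 40.5
slide [ 0.0006  0.0005 -0.1426] yaw -0.02 | ang now 41.48 pos [ 547.3 -219.5   97.4] t 15.35 F [-1.6  1.5 13.2] w 40.5
```

```bash
python3 -m pendant '[{"slide":[0,0,-0.015],"yaw":0,"hand":-1},{"slide":[0,0,-0.06],"yaw":0,"hand":-1},{"slide":[0,0,-0.11],"yaw":0,"hand":-1},{"slide":[0,0,-0.11],"yaw":0,"hand":-1}]'; python3 -c "
from h import *
go(630.9,140.5,210,41.5)"
```

```text
time: 15.75
tool_pos: [548.3, -220.7, 212.8]
ee_rot: [0.411, 0.912, 0.001, 0.004]
wrist_force: [-0.2, 0.2, -0.4]
width: 40.1
slide [0.2161 0.3009 0.0026] yaw -0.06 | ang now 41.44 pos [ 548.3 -220.7  212.8] t 15.75 F [-0.2  0.2 -0.4] w 40.1
```

```bash
python3 -m pendant '[{"slide":[0.0216,0.0301,0],"yaw":0,"hand":-1},{"slide":[0.2161,0.3009,0],"yaw":0,"hand":-1},{"slide":[0.2161,0.3009,0],"yaw":0,"hand":-1},{"slide":[0.2161,0.3009,0],"yaw":0,"hand":-1},{"slide":[0.2161,0.3009,0],"yaw":0,"hand":-1},{"slide":[0.2161,0.3009,0],"yaw":0,"hand":-1},{"slide":[0.2161,0.3009,0],"yaw":0,"hand":-1},{"slide":[0.2161,0.3009,0],"yaw":0,"hand":-1},{"slide":[0.2161,0.3009,0],"yaw":0,"hand":-1},{"slide":[0.2161,0.3009,0],"yaw":0,"hand":-1},{"slide":[0.2161,0.3009,0],"yaw":0,"hand":-1}]'; python3 -c "
from h import *
go(630.9,140.5,150,41.5);go(630.9,140.5,136,41.5)"
```

```text
time: 16.85
tool_pos: [628.7, 140.6, 206.5]
ee_rot: [0.411, 0.911, -0.0, 0.0]
wrist_force: [0.6, 0.2, -1.0]
width: 40.6
slide [-0.0015  0.0016  0.0565] yaw -0.09 | ang now 41.41 pos [628.7 140.6 206.5] t 16.85 F [ 0.6  0.2 -1. ] w 40.6
slide [-0.0015  0.0016  0.0705] yaw -0.09 | ang now 41.41 pos [628.7 140.6 206.5] t 16.85 F [ 0.6  0.2 -1. ] w 40.6
```

```bash
python3 -m pendant '[{"slide":[0,0,0.03],"yaw":0,"hand":-1},{"slide":[0,0,0.05],"yaw":0,"hand":-1},{"slide":[0,0,0.05],"yaw":0,"hand":-1},{"slide":[0,0,0.05],"yaw":0,"hand":-1}]'; python3 -c "
from h import *
go(630.9,140.5,136,41.5)"
```

```text
time: 17.25
tool_pos: [629.0, 140.7, 156.6]
ee_rot: [0.412, 0.911, -0.0, 0.0]
wrist_force: [-0.1, 0.5, -0.1]
width: 40.5
slide [-0.0014  0.0013  0.0206] yaw -0.1 | ang now 41.4 pos [629.  140.7 156.6] t 17.25 F [-0.1  0.5 -0.1] w 40.5
```

```bash
python3 -m pendant '[{"slide":[-0.0014,0.0013,0.01],"yaw":0,"hand":-1},{"slide":[-0.0014,0.0013,0.016],"yaw":0,"hand":-1},{"slide":[-0.0014,0.0013,0.019],"yaw":0,"hand":-1},{"slide":[-0.0014,0.0013,0.0205],"yaw":0,"hand":-1},{"slide":[-0.0014,0.0013,0.0205],"yaw":0,"hand":-1}]'; python3 -c "
from h import *
go(630.9,140.5,136,41.5)"
```

```text
time: 17.75
tool_pos: [630.6, 141.5, 135.6]
ee_rot: [0.411, 0.912, -0.0, -0.0]
wrist_force: [-3.1, -1.1, 4.5]
width: 40.4
slide [-0.0009 -0.0004 -0.0004] yaw -0.03 | ang now 41.47 pos [630.6 141.5 135.6] t 17.75 F [-3.1 -1.1  4.5] w 40.4
```

```bash
python3 -m pendant '[{"slide":[0,0,0],"yaw":0,"hand":0.2},{"slide":[0,0,0],"yaw":0,"hand":0.2},{"slide":[0,0,0],"yaw":0,"hand":1},{"slide":[0,0,0],"yaw":0,"hand":1},{"slide":[0,0,0],"yaw":0,"hand":1},{"slide":[0,0,-0.04],"yaw":0,"hand":1},{"slide":[0,0,-0.08],"yaw":0,"hand":1},{"slide":[0,0,-0.08],"yaw":0,"hand":1}]'; python3 - <<'E'
from h import *
from workcell import vision
go(552.6,-147.4,210,41.5)
d=vision.snapshot('scene');pickle.dump(d,open('scene4.pkl','wb'))
cv2.imwrite('pics/e1.png',cv2.resize(d['img'][130:270,250:420],None,fx=3,fy=3,interpolation=cv2.INTER_CUBIC))
E
```

```text
time: 18.55
tool_pos: [632.6, 141.5, 220.3]
ee_rot: [0.411, 0.912, 0.002, 0.003]
wrist_force: [0.4, 0.0, -0.0]
width: 85.7
slide [-0.1636 -0.2513  0.0093] yaw -0.04 | ang now 41.46 pos [632.6 141.5 220.3] t 18.55 F [ 0.4  0.  -0. ] w 85.7
```

View pics/e1.png

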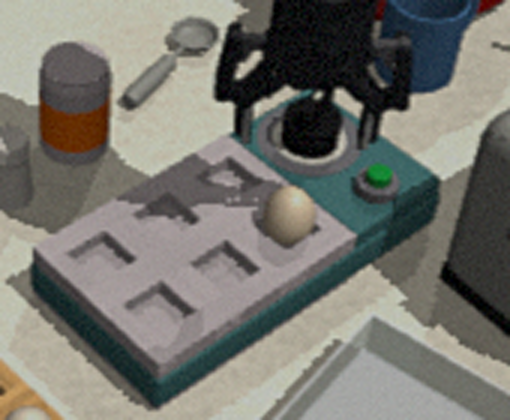

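Egg 1 stands upright in the far pocket next to the panel, at (288,215). Next is the brown egg at (552.6,-147.4).

```bash
python3 -m pendant '[{"slide":[-0.1642,-0.2497,0],"yaw":0,"hand":1},{"slide":[-0.1642,-0.2497,0],"yaw":0,"hand":1},{"slide":[-0.1642,-0.2497,0],"yaw":0,"hand":1},{"slide":[-0.1642,-0.2497,0],"yaw":0,"hand":1},{"slide":[-0.1642,-0.2497,0],"yaw":0,"hand":1},{"slide":[-0.1642,-0.2497,0],"yaw":0,"hand":1},{"slide":[-0.1642,-0.2497,0],"yaw":0,"hand":1},{"slide":[-0.1642,-0.2497,0.04],"yaw":0,"hand":1},{"slide":[-0.1642,-0.2497,0.06],"yaw":0,"hand":1},{"slide":[-0.1642,-0.2497,0.06],"yaw":0,"hand":1},{"slide":[-0.1642,-0.2497,0.06],"yaw":0,"hand":1}]'; python3 -c "
from h import *
go(552.6,-147.4,97,41.5)"
```

```text
time: 19.7
tool_pos: [552.2, -146.8, 155.3]
ee_rot: [0.411, 0.912, -0.0, -0.0]
wrist_force: [1.1, -0.8, 0.6]
width: 85.7
slide [-0.0007 -0.0001  0.0583] yaw -0.03 | ang now 41.47 pos [ 552.2 -146.8  155.3] t 19.7 F [ 1.1 -0.8  0.6] w 85.7
```

```bash
python3 -m pendant '[{"slide":[-0.0007,0,0.04],"yaw":0,"hand":1},{"slide":[-0.0007,0,0.0583],"yaw":0,"hand":1},{"slide":[-0.0007,0,0.0583],"yaw":0,"hand":1},{"slide":[-0.0007,0,0.0583],"yaw":0,"hand":-1},{"slide":[-0.0007,0,0.0583],"yaw":0,"hand":-1},{"slide":[-0.0007,0,0.0583],"yaw":0,"hand":-1},{"slide":[-0.0007,0,0.0583],"yaw":0,"hand":-1},{"slide":[-0.0007,0,0.0583],"yaw":0,"hand":-1}]'; python3 -m pendant '[{"slide":[0,0,-0.015],"yaw":0,"hand":-1},{"slide":[0,0,-0.06],"yaw":0,"hand":-1},{"slide":[0,0,-0.11],"yaw":0,"hand":-1},{"slide":[0,0,-0.11],"yaw":0,"hand":-1},{"slide":[0,0,-0.11],"yaw":0,"hand":-1}]'; python3 -c "
from h import *
go(624.4,68.8,210,41.5)"
```

```text
time: 20.5
tool_pos: [553.6, -147.6, 98.6]
ee_rot: [0.411, 0.912, 0.0, 0.001]
wrist_force: [-2.2, -0.9, 15.7]
width: 40.6
time: 21.0
tool_pos: [553.3, -147.1, 209.0]
ee_rot: [0.411, 0.912, 0.001, 0.001]
wrist_force: [-0.1, 0.1, -1.3]
width: 40.4
slide [ 0.1146  0.1964 -0.0008] yaw -0.0 | ang now 41.5 pos [ 553.3 -147.1  209. ] t 21.0 F [-0.1  0.1 -1.3] w 40.4
```

```bash
python3 -m pendant '[{"slide":[0.0115,0.0196,0],"yaw":0,"hand":-1},{"slide":[0.1146,0.1964,0],"yaw":0,"hand":-1},{"slide":[0.1146,0.1964,0],"yaw":0,"hand":-1},{"slide":[0.1146,0.1964,0],"yaw":0,"hand":-1},{"slide":[0.1146,0.1964,0],"yaw":0,"hand":-1},{"slide":[0.1146,0.1964,0],"yaw":0,"hand":-1},{"slide":[0.1146,0.1964,0.03],"yaw":0,"hand":-1},{"slide":[0.1146,0.1964,0.05],"yaw":0,"hand":-1},{"slide":[0.1146,0.1964,0.05],"yaw":0,"hand":-1},{"slide":[0.1146,0.1964,0.05],"yaw":0,"hand":-1}]'; python3 -c "
from h import *
go(624.4,68.8,136.5,41.5)"
```

```text
time: 22.0
tool_pos: [623.8, 68.2, 157.0]
ee_rot: [0.411, 0.912, -0.0, -0.0]
wrist_force: [-0.0, 0.2, -0.1]
width: 39.7
slide [0.     0.0009 0.0205] yaw -0.05 | ang now 41.45 pos [623.8  68.2 157. ] t 22.0 F [-0.   0.2 -0.1] w 39.7
```

```bash
python3 -m pendant '[{"slide":[0,0.0009,0.01],"yaw":0,"hand":-1},{"slide":[0,0.0009,0.016],"yaw":0,"hand":-1},{"slide":[0,0.0009,0.019],"yaw":0,"hand":-1},{"slide":[0,0.0009,0.0205],"yaw":0,"hand":-1},{"slide":[0,0.0009,0.0205],"yaw":0,"hand":-1}]'; python3 -c "
from h import *
go(624.4,68.8,136,41.5)"
```

```text
time: 22.5
tool_pos: [624.8, 69.0, 136.9]
ee_rot: [0.411, 0.912, 0.0, 0.0]
wrist_force: [-1.6, 0.1, 3.4]
width: 40.1
slide [ 0.0001 -0.0005  0.0009] yaw -0.03 | ang now 41.47 pos [624.8  69.  136.9] t 22.5 F [-1.6  0.1  3.4] w 40.1
```

```bash
python3 -m pendant '[{"slide":[0,0,0],"yaw":0,"hand":0.2},{"slide":[0,0,0],"yaw":0,"hand":0.2},{"slide":[0,0,0],"yaw":0,"hand":1},{"slide":[0,0,0],"yaw":0,"hand":1},{"slide":[0,0,0],"yaw":0,"hand":1},{"slide":[0,0,-0.04],"yaw":0,"hand":1},{"slide":[0,0,-0.08],"yaw":0,"hand":1},{"slide":[0,0,-0.08],"yaw":0,"hand":1}]'; python3 -m pendant '[{"slide":[-0.1642,-0.1464,0],"yaw":0,"hand":1},{"slide":[-0.1642,-0.1464,0],"yaw":0,"hand":1},{"slide":[-0.1642,-0.1464,0],"yaw":0,"hand":1},{"slide":[-0.1642,-0.1464,0],"yaw":0,"hand":1},{"slide":[-0.1642,-0.1464,0],"yaw":0,"hand":1},{"slide":[-0.1642,-0.1464,0.04],"yaw":0,"hand":1},{"slide":[-0.1642,-0.1464,0.06],"yaw":0,"hand":1},{"slide":[-0.1642,-0.1464,0.06],"yaw":0,"hand":1},{"slide":[-0.1642,-0.1464,0.06],"yaw":0,"hand":1}]'; python3 -c "
from h import *
go(623.6,-151.1,97.5,41.5)"
```

```text
time: 23.3
tool_pos: [626.5, 69.0, 221.4]
ee_rot: [0.411, 0.912, 0.002, 0.003]
wrist_force: [0.4, 0.3, 0.9]
width: 85.4
time: 24.2
tool_pos: [623.9, -150.9, 156.9]
ee_rot: [0.411, 0.912, -0.0, -0.0]
wrist_force: [0.0, -0.4, 1.5]
width: 85.7
slide [ 0.     -0.0003  0.0594] yaw -0.02 | ang now 41.48 pos [ 623.9 -150.9  156.9] t 24.2 F [ 0.  -0.4  1.5] w 85.7
```

```bash
python3 -m pendant '[{"slide":[0,0,0.04],"yaw":0,"hand":1},{"slide":[0,0,0.0594],"yaw":0,"hand":1},{"slide":[0,0,0.0594],"yaw":0,"hand":1},{"slide":[0,0,0.0594],"yaw":0,"hand":-1},{"slide":[0,0,0.0594],"yaw":0,"hand":-1},{"slide":[0,0,0.0594],"yaw":0,"hand":-1},{"slide":[0,0,0.0594],"yaw":0,"hand":-1},{"slide":[0,0,0.0594],"yaw":0,"hand":-1}]'; python3 -m pendant '[{"slide":[0,0,-0.015],"yaw":0,"hand":-1},{"slide":[0,0,-0.06],"yaw":0,"hand":-1},{"slide":[0,0,-0.11],"yaw":0,"hand":-1},{"slide":[0,0,-0.11],"yaw":0,"hand":-1},{"slide":[0,0,-0.11],"yaw":0,"hand":-1}]'; python3 -c "
from h import *
go(617.9,-2.9,210,41.5)"
```

```text
time: 25.0
tool_pos: [624.6, -151.0, 98.9]
ee_rot: [0.411, 0.912, 0.0, 0.001]
wrist_force: [-1.2, 0.5, 13.3]
width: 40.5
time: 25.5
tool_pos: [624.3, -150.7, 209.5]
ee_rot: [0.411, 0.912, 0.001, 0.001]
wrist_force: [-0.6, -0.2, -1.4]
width: 40.1
slide [ 0.115   0.0932 -0.0006] yaw -0.01 | ang now 41.49 pos [ 624.3 -150.7  209.5] t 25.5 F [-0.6 -0.2 -1.4] w 40.1
```

```bash
python3 -m pendant '[{"slide":[0.0115,0.0093,0],"yaw":0,"hand":-1},{"slide":[0.115,0.0932,0],"yaw":0,"hand":-1},{"slide":[0.115,0.0932,0],"yaw":0,"hand":-1},{"slide":[0.115,0.0932,0],"yaw":0,"hand":-1},{"slide":[0.115,0.0932,0.03],"yaw":0,"hand":-1},{"slide":[0.115,0.0932,0.05],"yaw":0,"hand":-1},{"slide":[0.115,0.0932,0.05],"yaw":0,"hand":-1},{"slide":[0.115,0.0932,0.05],"yaw":0,"hand":-1}]'; python3 -c "
from h import *
go(617.9,-2.9,136.5,41.5)"
```

```text
time: 26.3
tool_pos: [617.1, -2.6, 157.0]
ee_rot: [0.411, 0.912, -0.0, -0.001]
wrist_force: [0.3, -0.1, -0.5]
width: 40.1
slide [-0.0008  0.0004  0.0205] yaw -0.02 | ang now 41.48 pos [617.1  -2.6 157. ] t 26.3 F [ 0.3 -0.1 -0.5] w 40.1
```

```bash
python3 -m pendant '[{"slide":[-0.0008,0.0004,0.01],"yaw":0,"hand":-1},{"slide":[-0.0008,0.0004,0.016],"yaw":0,"hand":-1},{"slide":[-0.0008,0.0004,0.019],"yaw":0,"hand":-1},{"slide":[-0.0008,0.0004,0.0208],"yaw":0,"hand":-1},{"slide":[-0.0008,0.0004,0.0208],"yaw":0,"hand":-1}]'; python3 -c "
from h import *
go(617.9,-2.9,136,41.5)"
```

```text
time: 26.8
tool_pos: [618.4, -3.5, 137.0]
ee_rot: [0.411, 0.912, 0.0, 0.0]
wrist_force: [-4.1, -0.4, 10.8]
width: 40.6
slide [0.0008 0.0001 0.001 ] yaw -0.05 | ang now 41.45 pos [618.4  -3.5 137. ] t 26.8 F [-4.1 -0.4 10.8] w 40.6
```

```bash
python3 -m pendant '[{"slide":[0,0,-0.0005],"yaw":0,"hand":0.2},{"slide":[0,0,-0.0005],"yaw":0,"hand":0.2},{"slide":[0,0,-0.0005],"yaw":0,"hand":1},{"slide":[0,0,-0.0005],"yaw":0,"hand":1},{"slide":[0,0,-0.0005],"yaw":0,"hand":1},{"slide":[0,0,-0.04],"yaw":0,"hand":1},{"slide":[0,0,-0.08],"yaw":0,"hand":1},{"slide":[0,0,-0.08],"yaw":0,"hand":1}]'; python3 -m pendant '[{"slide":[-0.218,-0.1953,0],"yaw":0,"hand":1},{"slide":[-0.218,-0.1953,0],"yaw":0,"hand":1},{"slide":[-0.218,-0.1953,0],"yaw":0,"hand":1},{"slide":[-0.218,-0.1953,0],"yaw":0,"hand":1},{"slide":[-0.218,-0.1953,0],"yaw":0,"hand":1},{"slide":[-0.218,-0.1953,0],"yaw":0,"hand":1},{"slide":[-0.218,-0.1953,0.04],"yaw":0,"hand":1},{"slide":[-0.218,-0.1953,0.06],"yaw":0,"hand":1},{"slide":[-0.218,-0.1953,0.06],"yaw":0,"hand":1},{"slide":[-0.218,-0.1953,0.06],"yaw":0,"hand":1}]'; python3 -c "
from h import *
go(616.1,-295.5,97.5,41.5)"
```

```text
time: 27.6
tool_pos: [620.0, -3.6, 221.0]
ee_rot: [0.411, 0.912, 0.002, 0.003]
wrist_force: [-0.3, 0.9, -0.8]
width: 85.2
time: 28.6
tool_pos: [616.5, -295.9, 156.7]
ee_rot: [0.411, 0.912, -0.0, -0.0]
wrist_force: [0.2, 0.2, 1.2]
width: 85.3
slide [0.0006 0.     0.0592] yaw -0.02 | ang now 41.48 pos [ 616.5 -295.9  156.7] t 28.6 F [0.2 0.2 1.2] w 85.3
```

Next this egg goes to the near pocket (559.2,146.9).

```bash
python3 -m pendant '[{"slide":[0.0006,0,0.04],"yaw":0,"hand":1},{"slide":[0.0006,0,0.0592],"yaw":0,"hand":1},{"slide":[0.0006,0,0.0592],"yaw":0,"hand":1},{"slide":[0.0006,0,0.0592],"yaw":0,"hand":-1},{"slide":[0.0006,0,0.0592],"yaw":0,"hand":-1},{"slide":[0.0006,0,0.0592],"yaw":0,"hand":-1},{"slide":[0.0006,0,0.0592],"yaw":0,"hand":-1},{"slide":[0.0006,0,0.0592],"yaw":0,"hand":-1}]'; python3 -m pendant '[{"slide":[0,0,-0.015],"yaw":0,"hand":-1},{"slide":[0,0,-0.06],"yaw":0,"hand":-1},{"slide":[0,0,-0.11],"yaw":0,"hand":-1},{"slide":[0,0,-0.11],"yaw":0,"hand":-1},{"slide":[0,0,-0.11],"yaw":0,"hand":-1}]'; python3 -c "
from h import *
go(559.2,146.9,210,41.5);go(552.7,75.2,210,41.5)"
```

```text
time: 29.4
tool_pos: [616.7, -295.8, 98.8]
ee_rot: [0.411, 0.912, 0.0, 0.001]
wrist_force: [-0.3, 1.4, 10.1]
width: 40.3
time: 29.9
tool_pos: [616.4, -295.6, 209.5]
ee_rot: [0.411, 0.912, 0.0, 0.001]
wrist_force: [-0.1, 0.5, -0.6]
width: 40.1
slide [ 0.3693  0.2503 -0.001 ] yaw -0.01 | ang now 41.49 pos [ 616.4 -295.6  209.5] t 29.9 F [-0.1  0.5 -0.6] w 40.1
slide [ 0.3199  0.1979 -0.0009] yaw -0.01 | ang now 41.49 pos [ 616.4 -295.6  209.5] t 29.9 F [-0.1  0.5 -0.6] w 40.1
```

```bash
python3 -m pendant '[{"slide":[0.0138,0.0085,0],"yaw":0,"hand":-1},{"slide":[0.3199,0.1979,0],"yaw":0,"hand":-1},{"slide":[0.3199,0.1979,0],"yaw":0,"hand":-1},{"slide":[0.3199,0.1979,0],"yaw":0,"hand":-1},{"slide":[0.3199,0.1979,0],"yaw":0,"hand":-1},{"slide":[0.3199,0.1979,0],"yaw":0,"hand":-1},{"slide":[0.3199,0.1979,0],"yaw":0,"hand":-1},{"slide":[0.3199,0.1979,0],"yaw":0,"hand":-1},{"slide":[0.3199,0.1979,0],"yaw":0,"hand":-1},{"slide":[0.3199,0.1979,0.03],"yaw":0,"hand":-1},{"slide":[0.3199,0.1979,0.05],"yaw":0,"hand":-1},{"slide":[0.3199,0.1979,0.05],"yaw":0,"hand":-1}]'; python3 -m pendant '[{"slide":[0,0,0],"yaw":0,"hand":-1}]'; python3 -c "
from h import *
go(552.7,75.2,136.5,41.5)"
```

```text
time: 31.1
tool_pos: [550.5, 75.4, 154.6]
ee_rot: [0.411, 0.912, -0.002, -0.002]
wrist_force: [0.4, -0.1, 0.4]
width: 40.2
time: 31.2
tool_pos: [552.0, 75.1, 157.1]
ee_rot: [0.411, 0.912, -0.0, -0.0]
wrist_force: [-0.1, -0.5, -0.6]
width: 39.9
slide [-0.0004  0.0007  0.0206] yaw -0.04 | ang now 41.46 pos [552.   75.1 157.1] t 31.2 F [-0.1 -0.5 -0.6] w 39.9
```

```bash
python3 -m pendant '[{"slide":[-0.0004,0.0007,0.01],"yaw":0,"hand":-1},{"slide":[-0.0004,0.0007,0.016],"yaw":0,"hand":-1},{"slide":[-0.0004,0.0007,0.019],"yaw":0,"hand":-1},{"slide":[-0.0004,0.0007,0.0205],"yaw":0,"hand":-1},{"slide":[-0.0004,0.0007,0.0205],"yaw":0,"hand":-1}]'; python3 -c "
from h import *
go(552.7,75.2,136,41.5)"
```

```text
time: 31.7
tool_pos: [553.1, 75.3, 136.9]
ee_rot: [0.411, 0.912, 0.0, -0.0]
wrist_force: [-2.9, 0.3, 3.6]
width: 40.3
slide [ 0.0002 -0.0004  0.0009] yaw -0.04 | ang now 41.46 pos [553.1  75.3 136.9] t 31.7 F [-2.9  0.3  3.6] w 40.3
```

```bash
python3 -m pendant '[{"slide":[0,0,0],"yaw":0,"hand":0.2},{"slide":[0,0,0],"yaw":0,"hand":0.2},{"slide":[0,0,0],"yaw":0,"hand":1},{"slide":[0,0,0],"yaw":0,"hand":1},{"slide":[0,0,0],"yaw":0,"hand":1},{"slide":[0,0,-0.04],"yaw":0,"hand":1},{"slide":[0,0,-0.08],"yaw":0,"hand":1},{"slide":[0,0,-0.08],"yaw":0,"hand":1}]'; python3 -m pendant '[{"slide":[-0.2684,-0.2489,0],"yaw":0,"hand":1},{"slide":[-0.2684,-0.2489,0],"yaw":0,"hand":1},{"slide":[-0.2684,-0.2489,0],"yaw":0,"hand":1},{"slide":[-0.2684,-0.2489,0],"yaw":0,"hand":1},{"slide":[-0.2684,-0.2489,0],"yaw":0,"hand":1},{"slide":[-0.2684,-0.2489,0],"yaw":0,"hand":1},{"slide":[-0.2684,-0.2489,0],"yaw":0,"hand":1},{"slide":[-0.2684,-0.2489,0],"yaw":0,"hand":1},{"slide":[-0.2684,-0.2489,0.04],"yaw":0,"hand":1},{"slide":[-0.2684,-0.2489,0.06],"yaw":0,"hand":1},{"slide":[-0.2684,-0.2489,0.06],"yaw":0,"hand":1},{"slide":[-0.2684,-0.2489,0.06],"yaw":0,"hand":1}]'; python3 -c "
from h import *
go(544.2,-290.6,97.5,41.5)"
```

```text
time: 32.5
tool_pos: [554.8, 75.4, 220.9]
ee_rot: [0.411, 0.912, 0.002, 0.002]
wrist_force: [1.1, -0.3, -1.3]
width: 85.6
time: 33.7
tool_pos: [544.5, -290.4, 157.0]
ee_rot: [0.411, 0.912, -0.0, -0.0]
wrist_force: [0.1, 0.2, 1.4]
width: 85.3
slide [ 0.0001 -0.0003  0.0595] yaw -0.01 | ang now 41.49 pos [ 544.5 -290.4  157. ] t 33.7 F [0.1 0.2 1.4] w 85.3
```

```bash
python3 -m pendant '[{"slide":[0,0,0.04],"yaw":0,"hand":1},{"slide":[0,0,0.0595],"yaw":0,"hand":1},{"slide":[0,0,0.0595],"yaw":0,"hand":1},{"slide":[0,0,0.0595],"yaw":0,"hand":-1},{"slide":[0,0,0.0595],"yaw":0,"hand":-1},{"slide":[0,0,0.0595],"yaw":0,"hand":-1},{"slide":[0,0,0.0595],"yaw":0,"hand":-1},{"slide":[0,0,0.0595],"yaw":0,"hand":-1}]'; python3 -m pendant '[{"slide":[0,0,-0.015],"yaw":0,"hand":-1},{"slide":[0,0,-0.06],"yaw":0,"hand":-1},{"slide":[0,0,-0.11],"yaw":0,"hand":-1},{"slide":[0,0,-0.11],"yaw":0,"hand":-1},{"slide":[0,0,-0.11],"yaw":0,"hand":-1}]'; python3 -c "
from h import *
go(546.2,3.5,210,41.5)"
```

```text
time: 34.5
tool_pos: [545.1, -290.9, 98.7]
ee_rot: [0.411, 0.912, 0.0, 0.001]
wrist_force: [-1.7, 0.5, 12.4]
width: 39.9
time: 35.0
tool_pos: [544.9, -290.5, 209.4]
ee_rot: [0.411, 0.912, 0.0, 0.002]
wrist_force: [0.5, 0.4, -1.8]
width: 39.9
slide [ 0.2194  0.1957 -0.0008] yaw -0.01 | ang now 41.49 pos [ 544.9 -290.5  209.4] t 35.0 F [ 0.5  0.4 -1.8] w 39.9
```

```bash
python3 -m pendant '[{"slide":[0.0138,0.0123,0],"yaw":0,"hand":-1},{"slide":[0.2194,0.1957,0],"yaw":0,"hand":-1},{"slide":[0.2194,0.1957,0],"yaw":0,"hand":-1},{"slide":[0.2194,0.1957,0],"yaw":0,"hand":-1},{"slide":[0.2194,0.1957,0],"yaw":0,"hand":-1},{"slide":[0.2194,0.1957,0],"yaw":0,"hand":-1},{"slide":[0.2194,0.1957,0],"yaw":0,"hand":-1},{"slide":[0.2194,0.1957,0.03],"yaw":0,"hand":-1},{"slide":[0.2194,0.1957,0.05],"yaw":0,"hand":-1},{"slide":[0.2194,0.1957,0.05],"yaw":0,"hand":-1},{"slide":[0.2194,0.1957,0.05],"yaw":0,"hand":-1}]'; python3 -c "
from h import *
go(546.2,3.5,136.5,41.5)"
```

```text
time: 36.1
tool_pos: [545.5, 3.1, 157.2]
ee_rot: [0.411, 0.912, -0.0, -0.0]
wrist_force: [0.1, -0.1, -0.1]
width: 40.0
slide [-0.0002  0.0008  0.0207] yaw -0.06 | ang now 41.44 pos [545.5   3.1 157.2] t 36.1 F [ 0.1 -0.1 -0.1] w 40.0
```

```bash
python3 -m pendant '[{"slide":[-0.0002,0.0008,0.01],"yaw":0,"hand":-1},{"slide":[-0.0002,0.0008,0.016],"yaw":0,"hand":-1},{"slide":[-0.0002,0.0008,0.019],"yaw":0,"hand":-1},{"slide":[-0.0002,0.0008,0.0205],"yaw":0,"hand":-1},{"slide":[-0.0002,0.0008,0.0205],"yaw":0,"hand":-1}]'; python3 -m pendant '[{"slide":[0,0,0],"yaw":0,"hand":0.2},{"slide":[0,0,0],"yaw":0,"hand":0.2},{"slide":[0,0,0],"yaw":0,"hand":1},{"slide":[0,0,0],"yaw":0,"hand":1},{"slide":[0,0,0],"yaw":0,"hand":1},{"slide":[0,0,-0.04],"yaw":0,"hand":1},{"slide":[0,0,-0.08],"yaw":0,"hand":1},{"slide":[0,0,-0.11],"yaw":0,"hand":1},{"slide":[0,0,-0.11],"yaw":0,"hand":1}]'; python3 -c "
from h import *
go(520,-160,250,41.5);go(656.5,229.2,200,41.5)"
```

```text
time: 36.6
tool_pos: [546.6, 3.7, 136.9]
ee_rot: [0.411, 0.912, 0.0, 0.0]
wrist_force: [-0.6, -0.2, 4.0]
width: 39.8
time: 37.5
tool_pos: [547.7, 3.8, 250.2]
ee_rot: [0.411, 0.912, 0.002, 0.002]
wrist_force: [0.8, -0.7, -0.1]
width: 85.8
slide [-1.043e-01 -1.292e-01 -1.000e-04] yaw -0.03 | ang now 41.47 pos [547.7   3.8 250.2] t 37.5 F [ 0.8 -0.7 -0.1] w 85.8
slide [0.097  0.2305 0.051 ] yaw -0.03 | ang now 41.47 pos [547.7   3.8 250.2] t 37.5 F [ 0.8 -0.7 -0.1] w 85.8
```

Step back so both cameras see the whole cooker, and check the eggs and pointer before pressing.

```bash
python3 -m pendant '[{"slide":[-0.15,-0.19,0],"yaw":0,"hand":1},{"slide":[-0.15,-0.19,0],"yaw":0,"hand":1},{"slide":[-0.15,-0.19,0],"yaw":0,"hand":1},{"slide":[-0.15,-0.19,0],"yaw":0,"hand":1},{"slide":[-0.15,-0.19,0],"yaw":0,"hand":1},{"slide":[-0.15,-0.19,0],"yaw":0,"hand":1}]'; python3 - <<'E'
from h import *
from workcell import vision
T=vision.snapshot('top');S=vision.snapshot('scene');pickle.dump(T,open('top5.pkl','wb'));pickle.dump(S,open('scene5.pkl','wb'))
cups=[[630.9,140.5,72.5],[624.4,68.8,72.5],[617.9,-2.9,72.5],[552.7,75.2,72.5],[546.2,3.5,72.5]]
tip=np.array([576.2,237,84])+30*np.array([-np.cos(1.386),np.sin(1.386),0])
a=cv2.resize(T['img'][165:235,185:300],(690,420),interpolation=cv2.INTER_CUBIC);b=cv2.resize(T['img'][180:225,190:225],(0,0),fx=4,fy=4)
for q in proj(T,cups+[tip]):cv2.circle(a,tuple(int(round(t)) for t in (q-[185,165]+.5)*6),2,(255,0,255),-1)
for q in proj(S,cups):pass
c=cv2.resize(S['img'][140:270,250:420],None,fx=1.4,fy=1.4,interpolation=cv2.INTER_CUBIC)
o=np.zeros((420+182,690,3),np.uint8);o[:420]=a;o[420:420+c.shape[0],:c.shape[1]]=c
k=cv2.resize(T['img'][190:220,190:230],(240,180),interpolation=cv2.INTER_CUBIC);o[420:600,300:540]=k
cv2.imwrite('pics/chk.png',o[:600])
E
```

```text
time: 38.1
tool_pos: [501.2, -240.2, 246.5]
ee_rot: [0.414, 0.91, -0.001, 0.0]
wrist_force: [0.6, 1.0, 0.2]
width: 85.2
```

View pics/chk.png

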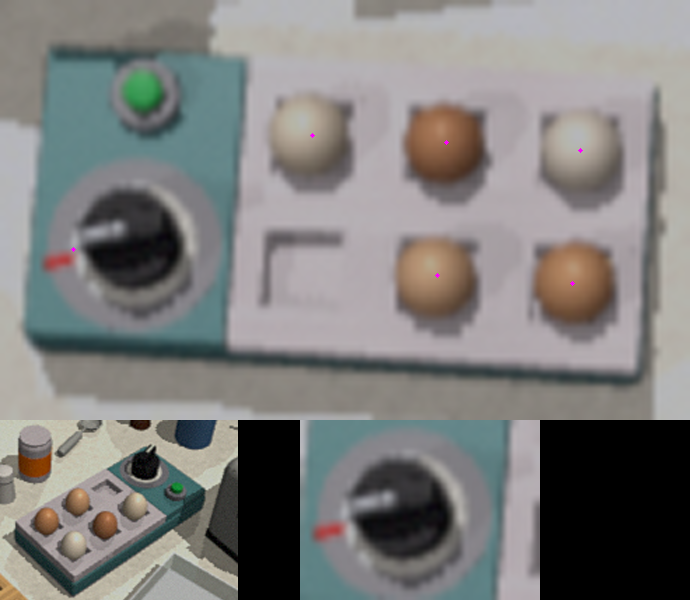

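All five eggs stand centred in their pockets, on the predicted dots, and one pocket is empty. The pointer stripe runs (125,229)→(83,239), slope 0.24. The mark direction's slope is 0.225, so they agree within about 1-2°. Next is the button, with fingers shut.

```bash
python3 -c "
from h import *
go(656.5,229.2,190,41.5)"
```

```text
slide [0.247  0.4221 0.0561] yaw -0.14 | ang now 41.36 pos [ 503.  -235.1  246.1] t 38.2 F [0.1 0.3 0.1] w 85.6
```

```bash
python3 -m pendant '[{"slide":[0.2475,0.422,0],"yaw":0,"hand":1},{"slide":[0.2475,0.422,0],"yaw":0,"hand":-1},{"slide":[0.2475,0.422,0],"yaw":0,"hand":-1},{"slide":[0.2475,0.422,0],"yaw":0,"hand":-1},{"slide":[0.2475,0.422,0],"yaw":0,"hand":-1},{"slide":[0.2475,0.422,0],"yaw":0,"hand":-1},{"slide":[0.2475,0.422,0],"yaw":0,"hand":-1},{"slide":[0.2475,0.422,0],"yaw":0,"hand":-1},{"slide":[0.2475,0.422,0],"yaw":0,"hand":-1},{"slide":[0.2475,0.422,0],"yaw":0,"hand":-1},{"slide":[0.2475,0.422,0.03],"yaw":0,"hand":-1},{"slide":[0.2475,0.422,0.05],"yaw":0,"hand":-1}]'; python3 -m pendant '[{"slide":[0,0,0],"yaw":0,"hand":-1},{"slide":[0,0,0],"yaw":0,"hand":-1}]'; python3 -c "
from h import *
go(656.5,229.2,157,41.5)"
```

```text
time: 39.4
tool_pos: [654.3, 234.0, 194.3]
ee_rot: [0.409, 0.913, -0.0, -0.001]
wrist_force: [-0.6, -1.8, -0.8]
width: 0.4
time: 39.6
tool_pos: [655.3, 231.5, 196.8]
ee_rot: [0.41, 0.912, -0.0, -0.0]
wrist_force: [0.5, -0.4, 1.2]
width: -0.1
slide [-0.0025 -0.0006  0.0398] yaw 0.04 | ang now 41.54 pos [655.3 231.5 196.8] t 39.6 F [ 0.5 -0.4  1.2] w -0.1
```

```bash
python3 -m pendant '[{"slide":[-0.002,-0.0004,0.02],"yaw":0,"hand":-1},{"slide":[-0.002,-0.0004,0.04],"yaw":0,"hand":-1},{"slide":[-0.002,-0.0004,0.04],"yaw":0,"hand":-1}]'; python3 -m pendant '[{"slide":[0,0,0.003],"yaw":0,"hand":-1},{"slide":[0,0,0.006],"yaw":0,"hand":-1},{"slide":[0,0,0.006],"yaw":0,"hand":-1}]';python3 -m pendant '[{"slide":[0,0,0.0015],"yaw":0,"hand":-1},{"slide":[0,0,0.003],"yaw":0,"hand":-1},{"slide":[0,0,0.003],"yaw":0,"hand":-1},{"slide":[0,0,0.003],"yaw":0,"hand":-1}]'
```

```text
time: 39.9
tool_pos: [656.1, 229.1, 155.8]
ee_rot: [0.411, 0.912, -0.0, -0.001]
wrist_force: [-0.3, 0.0, -0.6]
width: -0.2
time: 40.2
tool_pos: [657.2, 229.1, 151.6]
ee_rot: [0.411, 0.912, 0.001, 0.001]
wrist_force: [0.3, 1.3, 2.3]
width: 0.2
time: 40.6
tool_pos: [657.3, 229.1, 148.6]
ee_rot: [0.411, 0.912, 0.001, 0.001]
wrist_force: [0.5, 1.4, 11.8]
width: 0.1
```

11.8 N at the bottom, where 5 N is fully down, so the button is bottomed. I'll hold a moment, let go and back away.

```bash
python3 -m pendant '[{"slide":[0,0,0.0005],"yaw":0,"hand":-1},{"slide":[0,0,0.0005],"yaw":0,"hand":-1},{"slide":[0,0,-0.02],"yaw":0,"hand":-1},{"slide":[0,0,-0.07],"yaw":0,"hand":-1},{"slide":[0,0,-0.12],"yaw":0,"hand":-1},{"slide":[-0.2475,-0.422,-0.12],"yaw":0,"hand":-1},{"slide":[-0.2475,-0.422,-0.12],"yaw":0,"hand":-1},{"slide":[-0.2475,-0.422,-0.12],"yaw":0,"hand":-1},{"slide":[-0.2475,-0.422,-0.12],"yaw":0,"hand":-1},{"slide":[-0.2475,-0.422,-0.12],"yaw":0,"hand":-1},{"slide":[-0.2475,-0.422,-0.12],"yaw":0,"hand":-1},{"slide":[-0.2475,-0.422,-0.12],"yaw":0,"hand":-1}]'; python3 -m pendant '[{"slide":[-0.1,-0.16,0],"yaw":0,"hand":-1},{"slide":[-0.1,-0.16,0],"yaw":0,"hand":-1},{"slide":[-0.1,-0.16,0],"yaw":0,"hand":-1},{"slide":[-0.1,-0.16,0],"yaw":0,"hand":-1},{"slide":[-0.1,-0.16,0],"yaw":0,"hand":-1},{"slide":[-0.1,-0.16,0],"yaw":0,"hand":-1}]'; python3 - <<'E'
from h import *
from workcell import vision
T=vision.snapshot('top')
o=T['img'][90:300,60:440];A=load('top5')['img']
r=cv2.absdiff(T['img'],A)[165:235,185:300].max(2);print('diff cooker region max',r.max(),(r>40).sum())
cv2.imwrite('pics/fin.png',cv2.resize(o,None,fx=2,fy=2,interpolation=cv2.INTER_CUBIC))
E
```

```text
time: 41.8
tool_pos: [546.6, -105.4, 267.6]
ee_rot: [0.411, 0.912, 0.0, -0.0]
wrist_force: [1.2, -0.7, -0.3]
width: 0.2
time: 42.4
tool_pos: [493.6, -285.4, 267.4]
ee_rot: [0.412, 0.911, 0.0, -0.0]
wrist_force: [0.2, 0.2, 0.1]
width: -0.1
diff cooker region max 14 0
```

View pics/fin.png

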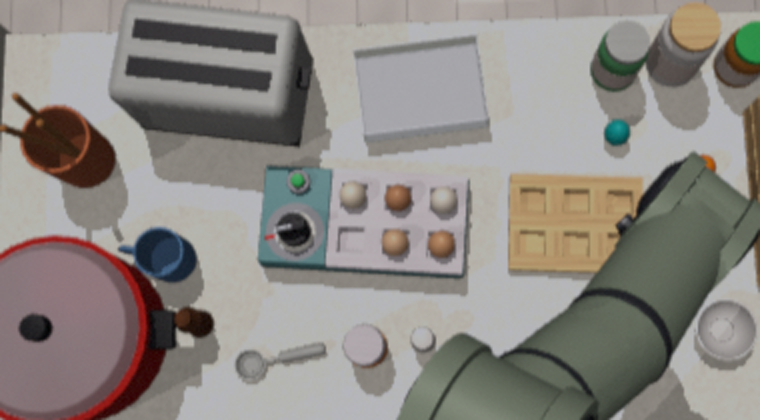

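The five eggs are in the tray at about (352..442, 195..243). The knob points at the red mark at (290,230), the button is up at (298,181), and the bystanders in view have not moved. Handing in.

```bash
python3 -c "
from workcell import hand_in
print(hand_in())"
```

```text
the job is handed in; nothing more can be done
None
```

The egg cooker job is done and handed in at about 42 s of the 208 s allowed. `hand_in()` reports no verdict, so what follows is from my own checks.

- **Knob:** I pushed it onto the shaft and turned it slowly. It dropped later than I expected: my camera estimate put the key about 0.14 rad anticlockwise of straight towards the robot, but it dropped about 0.2 rad clockwise. The shaft may have been dragged a little under about 10 N of push before I eased off. It then went fully home, down to the height I expected on the panel.
- **Pointer:** I turned it to the red mark. In the top view it lies within about 1–2° of the mark's direction.
- **Eggs:** All five rack eggs were set down with light contact before release. In the top view each sits on its predicted pocket centre. I left the orange and turquoise look-alikes alone.
- **Start button:** I pressed it with 11.8 N (fully down takes 5 N). I did not take a picture while it was down, so that rests on force and height.
- **Last check:** After backing away, the cooker area looked the same as before the press, with the button up again. The bystanders in view had not moved, but the arm hid the jam jar and I did not measure their positions. I saw no sign of the knob being knocked aside.

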